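Pin the stop of the dye-jar rack and fill its lane

ROBOT

A 6-joint arm with a two-finger parallel gripper is mounted at the origin on the work surface. World frame = base frame: x ahead of the robot, y to its left, z up, the work surface at z = 0. Lengths are in mm, angles in rad, forces in N, time in s.
With the tool pointing down it reaches from about 275 to 775 mm from the base axis. Payload 14.6 kg.
Tool frame: the origin (TCP) lies at the centre of the arm's flange, where the gripper is bolted on; the fingertips stand 173 mm ahead of it and the grasp point (between the pads) lies arm.grip_depth ahead of it (arm.grip_depth is the distance from the TCP to the grasp point, in mm); z points along the fingers, y is the direction in which the jaws open and shut (so a half turn about z gives the same grasp; the last joint's range is limited). The gripper opens to 85 mm and grips with 20 to 120 N. Pads are 22 mm wide; open, the fingers measure 114 mm over their backs; the gripper's body (76 mm by 85 mm) begins 54 mm behind the grasp point. The pads swing forward as they close: fully open they stand 13 mm farther back than shut.
Start: joints at [1.013, 0.263, -0.048, 1.259, 0, 1.415], TCP at [205.803, 482.985, 404.678] pointing down, gripper open.
Joint ranges: [-2.65, 2.65], [-0.89, 1.7], [-1.18, 1.37], [-2.13, 2.11], [-1.35, 1.29], [-3.14, 3.14]. Speed limits (rad/s): [1.89, 1.89, 2.57, 2.79, 3.14, 3.14].

INTERFACE

Orientations are given as a rotation vector (axis times angle).
In Python, from cell import readout, grab_frame, camera_model, arm gives the robot as it stands.
- The arm moves only by the tool apply_moves, never from a script. Its argument "increments" is a list that holds one entry, the list of rows, each a list of 7 numbers: the shift along the tool's x, y, z in cm, then the turn, a rotation vector about the tool's x, y, z in rad, then the opening, from -1 (shut) to 1 (fully open). In form: [[[dx, dy, dz, wx, wy, wz, jaw], ...]]. A call has exactly 10 rows; each row is the pose to reach, as a shift and turn from the pose measured when the call began, along the tool's axes at that moment; what a row does not reach only later rows make up. A row lasts 1/12 s, in which the tool goes at most 41.7 mm and 7.16 degrees, less where a joint would pass 70% of its speed; a pose out of reach is approached as far as the arm can. A call with a gripper value outside its range is refused whole. The fingers move at their own pace and stop on an object; "force" is the grip in N (left out, the last holds). Time passes only in rows, so rows that repeat a pose let the fingers close, or fill a call up. It gives the time, the measured TCP pose, the force and the opening at its end, in the units of the state.
- readout.state(): the state, without advancing time (a new reading comes with each control period).
- grab_frame(name): name is "scene" or "side" or "wrist"; returns (picture, depth): 384x512x3 uint8, red, green, blue; 384x512 float32, mm along the optical axis (not along the pixel's ray), 0 where there is no reading.
- camera_model(name): a dict with "camera_matrix" (3x3 intrinsics, pixels), "rvec" (rotation vector, rad) and "tvec" (3), from world to camera coordinates, as OpenCV has them; the wrist camera has in their place "hand_eye" (4x4, takes a point from camera to tool coordinates, whose origin is the TCP and whose axes are the flange's). Camera axes: x right, y down, z forward; pixel columns grow to the right and rows downward; lengths in mm; the calibration is good to about 2 mm. A picture is of the moment at which its call begins: read the wrist's pose just before it. camera_model takes no time and is no camera call.
- arm.finish_job(): hands the job in, once; it reports no verdict.
The state is a dict: "time_s": time; "joints": joint angles; "joint_velocities": joint speeds; "joint_torque": joint torques, N m; "tcp_pos": TCP position; "tcp_rot": TCP orientation; "force": force on the tool from outside, world axes, zero at the start; "ft_torque": the same for the moment, N m; "finger_gap": opening from 0.0 (shut) to 1.0 (fully open).
Only numpy, scipy, OpenCV 4.12 (cv2) and the standard library are available. Lean on these libraries where they do the work, as an engineer would, in place of code of your own. Each camera call takes 0.05 s, during which the arm holds its last target. There are 200 camera calls.

TASK

The stop plate of the jar rack has slipped, so its hole no longer lines up with the one below: drive the tapered drift down through both holes, up to its collar, to bring them into line, then swap it for the bolt, pushed fully home, and stand the drift back in the tool block. Push all the amber dye jars, upright, into single file between the guide rails, the first against the stop plate and each of the others touching the next. Do not knock over the glue bottle.

Things in the scene. Friction and masses are not known exactly. Their poses are not given: they have to be found in the camera images.
- rack: jar rack, fixed. Origin on the table; +y along the middle of the lane to its open mouth, z up. Lane floor 12 mm above the table; two aluminium rails 18 mm tall above the floor, 6 mm thick, 48 mm apart, straight from y = -118 to 98 mm, then splayed to a 71 mm mouth at y = 143 mm, where the floor ends. Wooden pedestal at the closed end 78 x 74 mm, centred at y = -155 mm, 46 mm tall
- rack_hole (a point): centre of the 16 mm bolt hole in the top of the pedestal (46 mm above the table); the hole goes straight down to the table. Axes as the rack's
- stop (a joint): slide of the steel stop plate along the lane, m: 0 when its hole is in line with the pedestal's, positive when it lies too far from the mouth (towards the rack's -y, as at the start). It slides on the pedestal against about 4 N of friction and stays where it is left; travel 12 mm either way; with the bolt in, it keeps 2 to 3 mm of play
- stop_hole (a point): centre of the 16 mm hole in the stop plate, on its upper surface, 54 mm above the table (plate 8 mm thick, 50 mm wide, lying on the pedestal between two guide strips that rise 3 mm above the plate)
- block: the dark wooden tool block, fixed, 50 x 165 mm and 55 mm tall; origin on the table below its centre, long side along its y
- block_hole0 (a point): centre of the first hole of the block on its top face, 18 mm across, right through, 45 mm from the block's centre along its -y
- block_hole1 (a point): centre of the other hole of the block, the same, 45 mm along its +y
- drift_grip (a point): tapered drift standing in one of the block's holes: middle of its round wooden handle, 24 mm across; z up. Overall 100 mm: point 75 mm below this spot, 5 mm across, widening evenly to 15 mm over 35 mm, then 15 mm across for 15 mm up to a steel collar (26 mm across, 6 mm thick, underside 25 mm below this spot) on which it rests; top 25 mm above this spot. 0.12 kg
- bolt_grip (a point): the bolt, standing in the other hole of the block: middle of its tall round knurled head (24 mm across, 28 mm tall). Axis z up. Below the head a plain shank 14 mm across and 40 mm long with a chamfered foot, simply dropped into its hole, no thread; the head's underside is 14 mm below this spot. 0.10 kg
- stop_face (a point): middle of the stop plate's upright face, which closes the lane and against which the first jar rests; it moves with the plate and lies at rack y = -100 mm when the plate is in line (55 mm from the plate's hole)
- jar0_mid (a point): amber dye jar with a black cap and a blank paper label, standing on the table (some starts have fewer jars: then None): its centre, half-way up. 44 mm across up to 46 mm, 62 mm tall, cap 39 mm across, 0.15 kg, most of it in the thick base, axis z up
- jar1_mid (a point): amber dye jar with a black cap and a blank paper label, standing on the table (some starts have fewer jars: then None): its centre, half-way up. 44 mm across up to 46 mm, 62 mm tall, cap 39 mm across, 0.15 kg, most of it in the thick base, axis z up
- jar2_mid (a point): amber dye jar with a black cap and a blank paper label, standing on the table (some starts have fewer jars: then None): its centre, half-way up. 44 mm across up to 46 mm, 62 mm tall, cap 39 mm across, 0.15 kg, most of it in the thick base, axis z up
- jar3_mid (a point): amber dye jar with a black cap and a blank paper label, standing on the table (some starts have fewer jars: then None): its centre, half-way up. 44 mm across up to 46 mm, 62 mm tall, cap 39 mm across, 0.15 kg, most of it in the thick base, axis z up
- glue: bystander: white glue bottle, 48 mm across, 95 mm tall; origin under its centre
Things that resemble listed ones, but are neither listed nor needed, are in the scene too. There is more than one size of the part that bears bolt_grip; the job needs the smaller.

How it is judged:
By the outcome, as a careful person would: the job done as asked, in the order asked, and still so for the second after the job is handed in, with the robot touching nothing.
Of jar0, jar1, jar2, jar3 only 2 to 4 are there at a start; the rules pass over those that are not, and their reading is None.
At some moment in a run one of jar0, jar1, jar2, jar3 may be knocked a few centimetres aside while the robot is not near it.
It also fails if it takes over 210 s, if anything falls off the work surface, if the arm or the gripper's body presses on something with over 40 N, if the wrist force passes 120 N, or if a joint passes its speed limit or range.

## Working session

There is one attempt and no reset: what is moved stays moved. The work goes in short steps, Python scripts to look and compute and a tool call to move; the robot and the scene stay as the last step left them, time stands still between calls to the robot, and variables do not carry over. Pictures are saved under pics/ and viewed, about 12 in all and at most 16, crops included, and the job is handed in when it is done.

Besides the shell and the picture viewer there is one more tool, called as a command line: name --argument value ..., lists and objects as JSON in quotes. apply_moves: Moves the arm, as the interface text tells. Its arguments: {"type":"object","properties":{"increments":{"type":"array"},"force":{"type":"number"}},"required":["increments"]}

```bash
ls; mkdir -p pics
python3 - <<'E'
from cell import readout, grab_frame, camera_model, arm
import cv2,numpy as np
print(readout.state()); print(arm.grip_depth)
for n in ["scene","side","wrist"]:
    m=camera_model(n); print(n,m)
    p,d=grab_frame(n); np.savez(f"pics/{n}0.npz",p=p,d=d)
    cv2.imwrite(f"pics/{n}0.png",p[:,:,::-1])
a=[cv2.imread(f"pics/{n}0.png") for n in ["scene","side"]]
cv2.imwrite("pics/scene0b.png",cv2.resize(a[0],(800,600),interpolation=cv2.INTER_CUBIC))
cv2.imwrite("pics/side0b.png",cv2.resize(a[1],(800,600),interpolation=cv2.INTER_CUBIC))
E
```

```text
pics
{'time_s': 0.0, 'joints': array([ 1.01272111e+00,  2.63520288e-01, -4.89915368e-02,  1.25939487e+00,
       -3.23339926e-05,  1.41548203e+00]), 'joint_velocities': array([-5.36036958e-04, -2.45142504e-04, -1.72180527e-05,  6.06745224e-04,
        4.81836364e-04, -4.39358289e-04]), 'joint_torque': array([ 7.85392567e-04, -6.37603641e+01,  3.84566867e+01,  1.39745307e-02,
       -6.23388837e-05, -8.17029559e-05]), 'tcp_pos': array([205.73509833, 482.88995366, 404.20632203]), 'tcp_rot': array([-6.28316296e-01, -3.07775481e+00,  1.65192849e-03]), 'force': array([0.42624456, 0.1508261 , 0.33394075]), 'ft_torque': array([ 0.02115542,  0.0372229 , -0.02468874]), 'finger_gap': 1.0015048787464174}
154.70000000000002
scene {'camera_matrix': array([[420.753185  ,   0.        , 251.44252236],
       [  0.        , 420.753185  , 189.78055669],
       [  0.        ,   0.        ,   1.        ]]), 'rvec': array([ 2.06376278,  1.67550002, -0.48108015]), 'tvec': array([-191.24866177, -371.99235031, 1524.62938482])}
side {'camera_matrix': array([[422.34726906,   0.        , 256.68606992],
       [  0.        , 422.34726906, 190.60299817],
       [  0.        ,   0.        ,   1.        ]]), 'rvec': array([ 2.21195762, -0.58116144,  0.24673277]), 'tvec': array([-406.30143388,  285.85441299,  954.08101736])}
wrist {'camera_matrix': array([[280.21346774,   0.        , 255.92179554],
       [  0.        , 280.21346774, 195.23839452],
       [  0.        ,   0.        ,   1.        ]]), 'hand_eye': array([[ 2.42250703e-04, -9.66161845e-01, -2.57936487e-01,
         6.56537320e+01],
       [ 9.99999266e-01, -7.21268230e-05,  1.20935473e-03,
        -1.14474722e+00],
       [-1.18703653e-03, -2.57936590e-01,  9.66161118e-01,
         3.04698545e+01],
       [ 0.00000000e+00,  0.00000000e+00,  0.00000000e+00,
         1.00000000e+00]])}
```

View pics/scene0b.png

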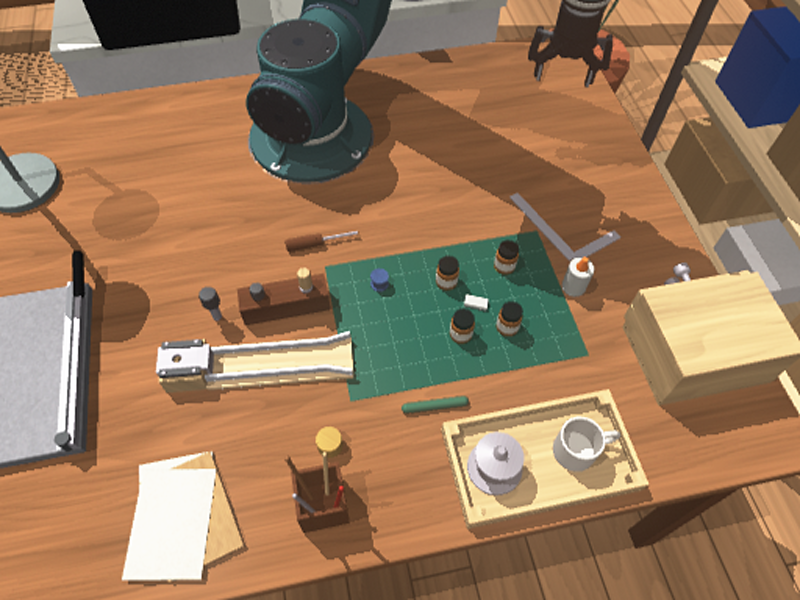

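View pics/side0b.png

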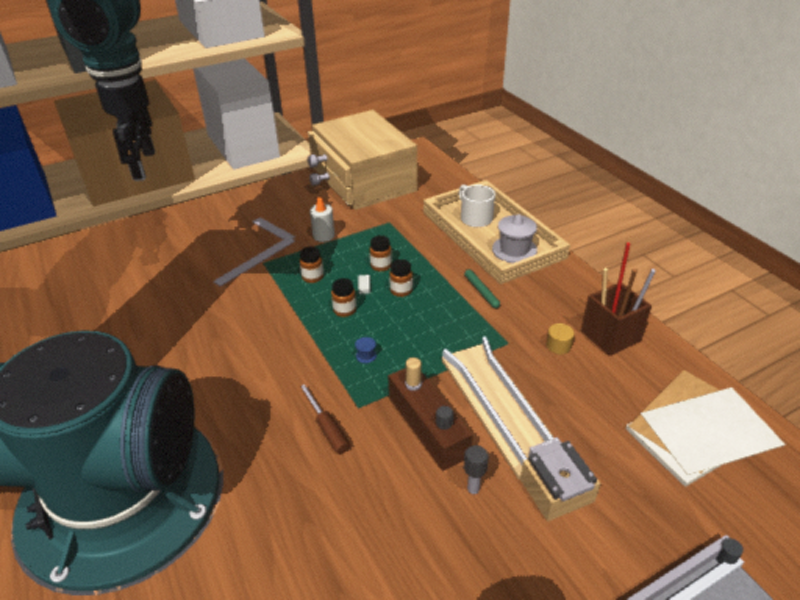

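The scene view shows four jars at about (448,272), (507,256), (462,325) and (510,318), with the glue at (578,275). The rack runs from its pedestal at (185,360) to its mouth at (352,355). The block is at (285,293), with the drift at (305,278) and the bolt at (258,290).

Look-alikes:
- **Bolt:** the larger bolt standing on the table at (209,300), and the blue cap at (380,280).
- **Drift:** the screwdriver at (320,242), the green marker at (435,405) and the wooden knob at (328,440).

I choose the bolt and the drift that stand in the block.

```bash
cat > h.py <<'E'
import numpy as np, cv2
from scipy.spatial.transform import Rotation as R
from cell import readout, grab_frame, camera_model, arm
def campose(n, st=None):
    m=camera_model(n); K=m["camera_matrix"]
    if n=="wrist":
        T=np.eye(4); T[:3,:3]=R.from_rotvec(st["tcp_rot"]).as_matrix(); T[:3,3]=st["tcp_pos"]
        T=T@m["hand_eye"]; return K,T[:3,:3],T[:3,3]
    Rm=R.from_rotvec(m["rvec"]).as_matrix(); return K,Rm.T,-Rm.T@m["tvec"]
def ray(n,uv,st=None):
    K,Rw,c=campose(n,st); uv=np.atleast_2d(uv).astype(float)
    d=np.c_[uv,np.ones(len(uv))]@np.linalg.inv(K).T@Rw.T; return c,d
def onplane(n,uv,z,st=None):
    c,d=ray(n,uv,st); return c+d*((z-c[2])/d[:,2])[:,None]
def cloud(n,depth,st=None):
    h,w=depth.shape; u,v=np.meshgrid(np.arange(w),np.arange(h))
    c,d=ray(n,np.c_[u.ravel(),v.ravel()],st); return (c+d*depth.reshape(-1,1)).reshape(h,w,3)
def proj(n,P,st=None):
    K,Rw,c=campose(n,st); q=(np.atleast_2d(P)-c)@Rw@K.T; return q[:,:2]/q[:,2:]
def tool(goal,st=None):
    "shift in cm of the TCP towards a world point, in tool axes"
    st=st or readout.state(); return R.from_rotvec(st["tcp_rot"]).inv().apply(np.array(goal)-st["tcp_pos"])/10
def grab(n,name,show=None):
    st=readout.state(); p,d=grab_frame(n); np.savez(f"pics/{name}.npz",p=p,d=d,**{k:st[k] for k in("tcp_pos","tcp_rot")})
    cv2.imwrite(f"pics/{name}.png",cv2.resize(p[:,:,::-1],(768,576),interpolation=cv2.INTER_CUBIC)); return st,p,d
E
python3 - <<'E'
from h import *
s=0.64
for k,uv,z in [("jarA",(448,264),62),("jarB",(507,249),62),("jarC",(462,318),62),("jarD",(510,311),62),("glue",(578,290),0),("drift",(305,272),100),("bolt",(258,289),80),("hole",(177,359),54),("mouthR",(352,380),30),("mouthL",(350,334),30),("bigbolt",(209,294),70),("blue",(380,275),25)]:
    print(k,onplane("scene",np.array(uv)*s,z).round(0)[0])
z=np.load("pics/scene0.npz"); 
for n in("scene","side"):
    z=np.load(f"pics/{n}0.npz"); P=cloud(n,z["d"]); 
    ok=(P[...,2]>50)&(P[...,2]<120)&(P[...,0]>200)&(P[...,0]<700)&(abs(P[...,1])<600)&(z["d"]>0)
    k,l,st,c=cv2.connectedComponentsWithStats(ok.astype(np.uint8))
    for i in range(1,k):
        if st[i,4]>15: q=P[l==i]; print(n,st[i,4],c[i].round(),q.min(0).round(),q.max(0).round(),np.median(q,0).round())
print(R.from_rotvec(readout.state()["tcp_rot"]).as_matrix().round(3))
E
```

```text
jarA [458. 206.  62.]
jarB [447. 327.  62.]
jarC [579. 201.  62.]
jarD [583. 291.  62.]
glue [530. 458.   0.]
drift [448. -63. 100.]
bolt [ 453. -153.   80.]
hole [ 553. -309.   54.]
mouthR [645. -15.  30.]
mouthL [552.  -2.  30.]
bigbolt [ 439. -243.   70.]
blue [432.  78.  25.]
scene 124 [325. 159.] [424. 312.  52.] [462. 349.  67.] [446. 329.  61.]
scene 211 [ 50. 174.] [ 283. -497.   50.] [ 387. -476.   73.] [ 331. -484.   60.]
scene 136 [287. 169.] [437. 187.  50.] [476. 226.  68.] [460. 206.  62.]
scene 224 [371. 172.] [499. 425.  50.] [545. 472.  98.] [527. 444.  70.]
scene 911 [181. 186.] [ 423. -194.   50.] [478. -30. 110.] [ 456. -110.   56.]
scene 561 [416. 200.] [609. 508.  50.] [700. 599. 120.] [656. 512. 103.]
scene 154 [134. 190.] [ 430. -260.   54.] [ 466. -228.   93.] [ 455. -242.   83.]
scene 73 [441. 200.] [652. 545. 115.] [700. 599. 120.] [681. 578. 119.]
scene 146 [327. 199.] [562. 275.  50.] [600. 314.  68.] [582. 293.  62.]
scene 154 [296. 204.] [556. 184.  50.] [596. 223.  68.] [580. 203.  62.]
scene 676 [116. 229.] [ 515. -345.   50.] [ 587. -254.   62.] [ 55
[... 305 characters left out ...]
[515. 440.  70.]
side 106 [243. 155.] [560. 273.  50.] [597. 315.  67.] [576. 289.  62.]
side 108 [198. 162.] [423. 309.  50.] [460. 353.  67.] [439. 325.  62.]
side 120 [256. 171.] [555. 184.  50.] [595. 225.  66.] [574. 199.  62.]
side 133 [219. 183.] [436. 186.  50.] [473. 228.  66.] [453. 202.  62.]
side 1239 [274. 259.] [ 423. -196.   50.] [477. -28. 109.] [ 444. -117.   56.]
side 1040 [359. 299.] [ 514. -345.   50.] [ 587. -253.   61.] [ 551. -302.   55.]
side 273 [304. 295.] [ 430. -261.   51.] [ 461. -230.   90.] [ 442. -250.   84.]
side 130 [468. 350.] [ 647. -511.   50.] [ 671. -487.   58.] [ 659. -500.   54.]
[[-0.92   0.392 -0.   ]
 [ 0.392  0.92  -0.001]
 [ 0.    -0.001 -1.   ]]
```

```bash
cat >> h.py <<'E'
def plan(goal,ydir=None,grasp=False):
    "goal TCP (or grasp point) with tool down, ydir = world heading (deg) of tool y; prints the move"
    st=readout.state(); Rm=R.from_rotvec(st["tcp_rot"]).as_matrix(); g=np.array(goal,float)
    y=np.array([np.cos(np.radians(ydir)),np.sin(np.radians(ydir)),0]); z=np.array([0,0,-1.])
    Rg=np.c_[np.cross(y,z),y,z]
    if grasp: g=g-Rg[:,2]*arm.grip_depth
    print("shift cm",(Rm.T@(g-st["tcp_pos"])/10).round(2),"rot",R.from_matrix(Rm.T@Rg).as_rotvec().round(4),"t",round(st["time_s"],2),"gap",round(st["finger_gap"],3),"F",st["force"].round(1),"tcp",st["tcp_pos"].round(1),"gd",arm.grip_depth)
E
python3 -c "
from h import *
plan([500,-190,330],81.5)"
```

```text
shift cm [-53.45 -50.36   7.47] rot [-7.000e-04 -2.000e-04 -2.545e-01] t 0.15 gap 0.996 F [-0.   0.   0.9] tcp [205.8 482.9 404.4] gd 154.70000000000002
```

apply_moves --increments '[[[-27,-25,0,0,0,-0.254,1],[-27,-25,0,0,0,-0.254,1],[-27,-25,0,0,0,-0.254,1],[-27,-25,0,0,0,-0.254,1],[-27,-25,0,0,0,-0.254,1],[-27,-25,0,0,0,-0.254,1],[-27,-25,0,0,0,-0.254,1],[-27,-25,0,0,0,-0.254,1],[-27,-25,0,0,0,-0.254,1],[-27,-25,0,0,0,-0.254,1]]]'

```text
time_s: 0.98
tcp_pos: [358.5, 141.8, 404.5]
tcp_rot: [0.245, 3.131, -0.003]
force: [-0.3, 0.0, 0.3]
finger_gap: 1.001
```

```bash
python3 -c "
from h import *
plan([500,-190,330],81.5)"
```

```text
shift cm [-19.14 -30.56   7.52] rot [-0.0019  0.0007 -0.008 ] t 0.98 gap 1.001 F [-0.3  0.   0.3] tcp [358.5 141.8 404.5] gd 154.70000000000002
```

apply_moves --increments '[[[-19.1,-30.6,7.5,0,0,0,1],[-19.1,-30.6,7.5,0,0,0,1],[-19.1,-30.6,7.5,0,0,0,1],[-19.1,-30.6,7.5,0,0,0,1],[-19.1,-30.6,7.5,0,0,0,1],[-19.1,-30.6,7.5,0,0,0,1],[-19.1,-30.6,7.5,0,0,0,1],[-19.1,-30.6,7.5,0,0,0,1],[-19.1,-30.6,7.5,0,0,0,1],[-19.1,-30.6,7.5,0,0,0,1]]]'

```text
time_s: 1.82
tcp_pos: [501.4, -195.6, 328.0]
tcp_rot: [-0.251, -3.131, 0.004]
force: [-1.3, 1.5, -1.1]
finger_gap: 0.999
```

```bash
python3 -c "
from h import *
print(readout.state()['tcp_pos'])
st,p,d=grab('wrist','w1')
s2=readout.state(); print(st['tcp_pos'],s2['tcp_pos'],s2['joint_velocities'].round(3))
"
```

```text
[ 501.38440732 -195.61778128  327.99671218]
[ 501.38440732 -195.61778128  327.99671218] [ 500.30405692 -193.10692436  328.63130399] [ 0.052 -0.054 -0.045  0.022  0.009  0.03 ]
```

View pics/w1.png

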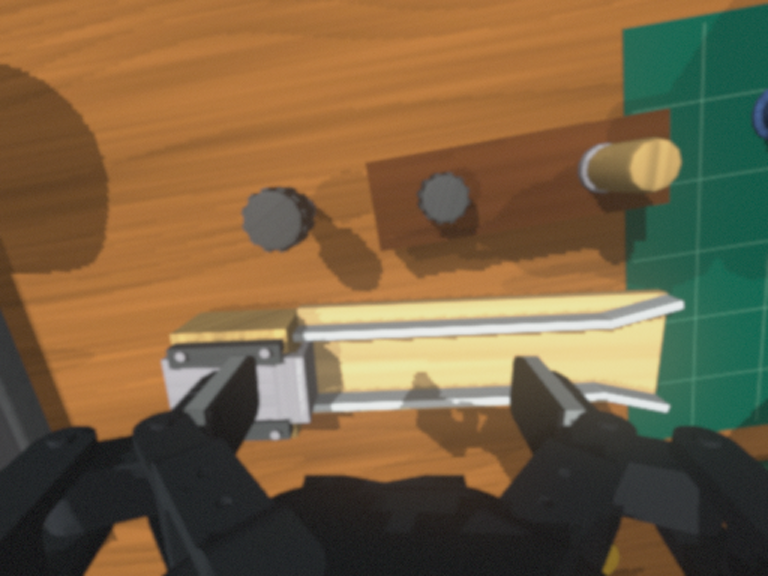

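The wrist view shows the drift handle at (650,165), the small bolt at (443,198) and the bigger one at (278,219). A finger covers the plate hole, so I'll shift outward.

```bash
python3 -c "
from h import *
plan([620,-240,300],81.5)"
```

```text
shift cm [-12.57  -2.72   2.86] rot [-0.0016 -0.0009 -0.0113] t 1.87 gap 1.004 F [-1.5  1.1 -0. ] tcp [ 500.3 -193.1  328.6] gd 154.70000000000002
```

apply_moves --increments '[[[-12.6,-2.7,2.9,0,0,-0.01,1],[-12.6,-2.7,2.9,0,0,-0.01,1],[-12.6,-2.7,2.9,0,0,-0.01,1],[-12.6,-2.7,2.9,0,0,-0.01,1],[-12.6,-2.7,2.9,0,0,-0.01,1],[-12.6,-2.7,2.9,0,0,-0.01,1],[-12.6,-2.7,2.9,0,0,-0.01,1],[-12.6,-2.7,2.9,0,0,-0.01,1],[-12.6,-2.7,2.9,0,0,-0.01,1],[-12.6,-2.7,2.9,0,0,-0.01,1]]]'

```text
time_s: 2.7
tcp_pos: [619.8, -239.6, 300.3]
tcp_rot: [-0.235, -3.132, 0.003]
force: [0.1, -0.0, 0.7]
finger_gap: 1.002
```

```bash
python3 -c "
from h import *
st,p,d=grab('wrist','w2')
s2=readout.state(); print(st['tcp_pos'],s2['tcp_pos'])
u=proj('wrist',[[553,-309,54],[450,-153,80],[448,-63,100]],st); print(u, u*1.5)
"
```

```text
[ 619.83669097 -239.56403393  300.34325536] [ 619.95613094 -239.6099097   300.15039276]
[[ 153.18629597  134.36962614]
 [ 367.91640554  -96.3362938 ]
 [ 578.49579433 -169.32335364]] [[ 229.77944395  201.5544392 ]
 [ 551.87460831 -144.5044407 ]
 [ 867.7436915  -253.98503046]]
```

View pics/w2.png

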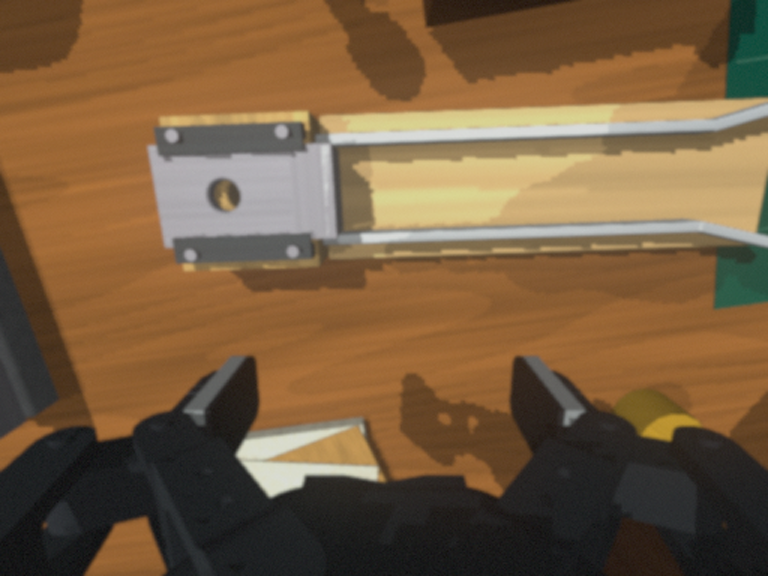

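Run:
```python
from h import *
z=np.load("pics/w2.npz"); st={k:z[k] for k in("tcp_pos","tcp_rot")}; p,d=z["p"],z["d"]
P=cloud("wrist",d,st)
for n,uv in [("plate",(180,115)),("ped top far",(150,80)),("table",(200,200)),("floor",(400,130)),("railtop",(300,90)),("strip",(150,92)),("hole",(149,131)),("hole",(153,128))]:
    print(n,P[uv[1]-1:uv[1]+2,uv[0]-1:uv[0]+2].mean((0,1)).round(1))
# hole edge on plane z=54
g=cv2.cvtColor(p,cv2.COLOR_RGB2GRAY)
c=cv2.resize(p[60:190,85:235,::-1],None,fx=5,fy=5,interpolation=cv2.INTER_CUBIC); cv2.imwrite("pics/c2.png",c)
```

```text
plate [ 542.3 -286.    54. ]
ped top far [ 514.  -304.5   46.3]
table [ 6.222e+02 -2.977e+02  2.000e-01]
floor [ 581.9 -104.7   12.5]
railtop [ 536.4 -192.3   30. ]
strip [ 523.8 -302.9   57.1]
hole [ 550.  -314.3   46.4]
hole [ 548.1 -312.4   41.8]
```

View pics/c2.png

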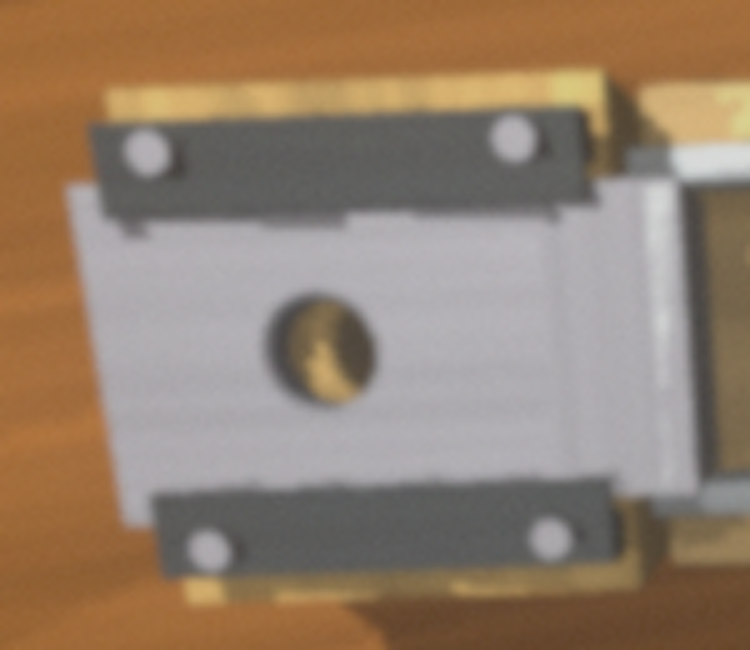

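Run:
```python
from h import *
z=np.load("pics/w2.npz"); st={k:z[k] for k in("tcp_pos","tcp_rot")}; p,d=z["p"],z["d"]
P=cloud("wrist",d,st); X,Y,Z=P[...,0],P[...,1],P[...,2]
reg=(X>480)&(X<670)&(Y<0)&(d>0); reg[230:]=False
rail=reg&(Z>28.5)&(Z<31.5)&(Y>-230)&(Y<-60)
k,l,s,c=cv2.connectedComponentsWithStats(rail.astype(np.uint8))
big=[i for i in range(1,k) if s[i,4]>100]; yaw=[];mid=[]
for i in big:
    q=P[l==i]; vx,vy,x0,y0=cv2.fitLine(q[:,:2].astype(np.float32),cv2.DIST_HUBER,0,.01,.01).ravel()
    if vy<0: vx,vy=-vx,-vy
    a=np.degrees(np.arctan2(vy,vx)); print("rail",len(q),a,x0,y0,q.min(0).round(),q.max(0).round()); yaw.append(a); mid.append((x0-(y0+150)*vx/vy))
a=np.mean(yaw); v=np.array([np.cos(np.radians(a)),np.sin(np.radians(a))]); n=np.array([v[1],-v[0]])  # n: rack x
o=np.array([np.mean(mid),-150.]); print("yaw",a,"mid at y=-150",o, "sep",(mid[1]-mid[0])*v[1])
# along-lane coordinate s = (xy-o).v ; lateral t
S=(P[...,:2]-o)@v; T=(P[...,:2]-o)@n
for nm,lo,hi in [("strip",56.3,58),("plate",53.3,54.7),("ped",45,47.3),("floor",11.3,13.2),("rail",28.8,31.2)]:
    m=reg&(Z>lo)&(Z<hi)&(abs(T)<45)
    k,l,s,c=cv2.connectedComponentsWithStats(m.astype(np.uint8))
    for i in range(1,k):
        if s[i,4]>60: print(nm,s[i,4],"S",np.percentile(S[l==i],[0,1,99,100]).round(1),"T",np.percentile(T[l==i],[0,1,99,100]).round(1))
# hole: pixels not at plate height surrounded by plate
ins=reg&(abs(T)<16)&(Z<53)&(abs(S-(-162))<22); k,l,s,c=cv2.connectedComponentsWithStats(ins.astype(np.uint8))
i=1+np.argmax(s[1:,4]); cc=cv2.findContours((l==i).astype(np.uint8),0,1)[0][0].reshape(-1,2); e=cv2.fitEllipse(cc.astype(np.float32)); print("hole px",e,s[i,4])
w=onplane("wrist",e[0],54,st)[0]; print("hole",w,"S,T",(w[:2]-o)@v,(w[:2]-o)@n)
```

```text
rail 1584 83.4276 541.61694 -145.38731 [ 529. -230.   29.] [554. -60.  31.]
rail 1345 83.500084 595.68256 -145.13881 [ 584. -230.   29.] [608. -60.  31.]
yaw 83.46384 mid at y=-150 [ 568.1071167 -150.       ] sep 53.691944
strip 1387 S [-191.1 -190.3 -121.2 -120.6] T [-33.1 -32.8 -20.  -19.9]
strip 1162 S [-190.7 -190.2 -121.3 -120.7] T [19.8 20.  32.9 33.1]
plate 4157 S [-197.1 -196.2 -108.5 -107.6] T [-24.9 -22.1  21.2  25. ]
ped 635 S [-192.8 -192.  -118.9 -118.6] T [-39.  -39.  -24.9 -24.2]
ped 177 S [-170.6 -170.4 -161.5 -160.7] T [-7.6 -7.5  7.6  7.7]
ped 455 S [-192.7 -192.1 -118.9 -118.7] T [24.  24.9 39.1 39.2]
floor 2664 S [-118.9 -116.4  127.7  136.2] T [-41.8 -41.5 -31.9 -31.7]
floor 12763 S [-108.6 -105.7  140.5  144. ] T [-31.8 -24.6  26.3  34.3]
floor 2059 S [-118.7 -116.   128.8  138.7] T [32.4 32.6 41.6 41.9]
rail 2033 S [-119.  -115.8  119.1  122.8] T [-36.6 -33.7 -23.9 -23.9]
rail 1776 S [-118.9 -115.6  132.8  135.8] T [23.7 24.  37.5 39.7]
hole px ((148.7797088623047, 130.0028076171875), (19.481861114501953, 22.582218170166016), 140.3432159423828) 366
hole [ 549.38021774 -311.49485817   54.        ] S,T -162.57686682452052 -0.22217783202784291
```

The hole sits 6.9 mm too far out, and the pedestal hole is at about (550.4, -304.7) with a lane heading of 83.46°. Next I'll look over the block.

```bash
python3 -c "
from h import *
plan([525,-110,310],83.46)"
```

```text
shift cm [11.32 11.4  -1.  ] rot [-0.0018 -0.0004 -0.0355] t 2.75 gap 0.999 F [ 0.3 -0.6  0.1] tcp [ 620.  -239.6  300.2] gd 154.70000000000002
```

apply_moves --increments '[[[11.3,11.4,-1,0,0,-0.035,1],[11.3,11.4,-1,0,0,-0.035,1],[11.3,11.4,-1,0,0,-0.035,1],[11.3,11.4,-1,0,0,-0.035,1],[11.3,11.4,-1,0,0,-0.035,1],[11.3,11.4,-1,0,0,-0.035,1],[11.3,11.4,-1,0,0,-0.035,1],[11.3,11.4,-1,0,0,-0.035,1],[11.3,11.4,-1,0,0,-0.035,1],[11.3,11.4,-1,0,0,-0.035,1]]]'

```text
time_s: 3.58
tcp_pos: [525.6, -110.7, 309.7]
tcp_rot: [-0.181, -3.136, 0.003]
force: [-0.9, 0.3, -0.9]
finger_gap: 0.999
```

Run:
```python
from h import *
st,p,d=grab('wrist','w3')
P=cloud("wrist",d,st); X,Y,Z=P[...,0],P[...,1],P[...,2]
reg=(d>0)&(X>400)&(X<500)&(Y<0)&(Y>-290)
for nm,lo,hi in [("blocktop",54,56.3),("bolt",75,95),("drifttop",102,108),("collar",58,62.5)]:
    m=reg&(Z>lo)&(Z<hi)
    k,l,s,c=cv2.connectedComponentsWithStats(m.astype(np.uint8))
    for i in range(1,k):
        if s[i,4]>40:
            q=P[l==i]; h=cv2.minAreaRect(q[:,:2].astype(np.float32)); e=cv2.minEnclosingCircle(q[:,:2].astype(np.float32))
            print(nm,s[i,4],"rect",np.round(h[0],1),np.round(h[1],1),round(h[2],1),"circ",np.round(e[0],1),round(e[1],1),"z",np.median(q[:,2]).round(1))
print(proj('wrist',[[450,-63,105],[452,-153,83]],st)*1.5, st['tcp_pos'],readout.state()['tcp_pos'])
cv2.imwrite("pics/c3.png",cv2.resize(p[:200,80:440,::-1],(792,440),interpolation=cv2.INTER_CUBIC))
```

```text
blocktop 10572 rect [ 449.1 -113.4] [ 50.2 165.5] 0.5 circ [ 449.6 -113.1] 86.0 z 55.3
bolt 120 rect [452.7 -76.7] [20.3  5.7] 26.0 circ [451.4 -74.1] 10.2 z 86.2
bolt 1115 rect [ 449.4 -158.2] [25.2 25.1] 27.6 circ [ 449.3 -158.4] 13.1 z 83.1
bolt 2174 rect [ 446.6 -243.8] [31.  32.6] 81.3 circ [ 446.5 -244.6] 16.8 z 86.8
drifttop 1228 rect [448.8 -68.6] [22.8 22.4] 37.6 circ [448.7 -68.5] 11.7 z 105.1
collar 102 rect [450.5 -75.3] [25.  11.5] 14.7 circ [449.3 -70.5] 12.5 z 60.9
collar 117 rect [ 448.7 -232. ] [ 6.6 25.2] 81.7 circ [ 448.3 -235.1] 12.6 z 60.1
[[485.52904491 142.15547642]
 [274.15615119 175.54445628]] [ 525.62070275 -110.7297412   309.68516614] [ 525.54342541 -110.63302166  309.71375347]
```

View pics/c3.png

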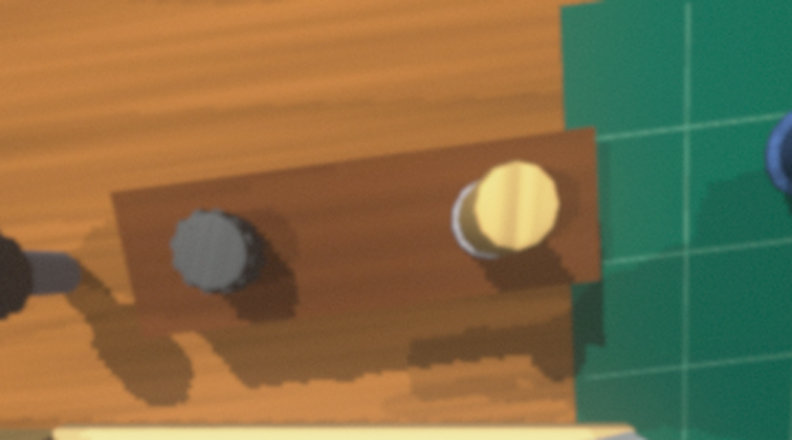

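Confirmed: the block bolt's head measures 25 mm and the table bolt's 32 mm, and the drift stands at (448.8,-68.6). I'll grasp the drift.

```bash
python3 -c "
from h import *
plan([448.8,-68.6,84],83.46,True)"
```

```text
shift cm [8.1 3.3 7.1] rot [-0.0017 -0.0007 -0.0013] t 3.63 gap 0.996 F [-0.3  0.3 -1.1] tcp [ 525.5 -110.6  309.7] gd 154.70000000000002
```

apply_moves --increments '[[[8.1,3.3,0,0,0,0,1],[8.1,3.3,0,0,0,0,1],[8.1,3.3,0,0,0,0,1],[8.1,3.3,1,0,0,0,1],[8.1,3.3,3,0,0,0,1],[8.1,3.3,5,0,0,0,1],[8.1,3.3,7.1,0,0,0,1],[8.1,3.3,7.1,0,0,0,1],[8.1,3.3,7.1,0,0,0,1],[8.1,3.3,7.1,0,0,0,1]]]'

```text
time_s: 4.47
tcp_pos: [449.2, -68.9, 239.6]
tcp_rot: [-0.181, -3.136, 0.003]
force: [0.6, 0.6, 0.3]
finger_gap: 0.997
```

apply_moves --increments '[[[0,0,0,0,0,0,-0.2],[0,0,0,0,0,0,-0.6],[0,0,0,0,0,0,-1],[0,0,0,0,0,0,-1],[0,0,0,0,0,0,-1],[0,0,0,0,0,0,-1],[0,0,0,0,0,0,-1],[0,0,0,0,0,0,-1],[0,0,0,0,0,0,-1],[0,0,0,0,0,0,-1]]]' --force 50

```text
time_s: 5.3
tcp_pos: [449.3, -68.8, 239.9]
tcp_rot: [0.181, 3.136, -0.003]
force: [-1.5, 0.7, 6.5]
finger_gap: 0.27
```

Run:
```python
from h import *
plan([448.8,-68.6,84],83.46,True)
st,p,d=grab('wrist','w4')
print(proj('wrist',[[448.8,-68.6,105]],st)*1.5)
P=cloud('wrist',d,st); m=(P[...,2]>98)&(P[...,2]<112)&(d>0)&(np.hypot(P[...,0]-448.8,P[...,1]+68.6)<14)
print(m.sum(), P[m].mean(0) if m.any() else '')
```

```text
shift cm [0.05 0.01 0.12] rot [-0.0017  0.0004 -0.0014] t 5.3 gap 0.27 F [-1.5  0.7  6.5] tcp [449.3 -68.8 239.9] gd 154.70000000000002
[[388.17191873 421.99172708]]
2650 [446.53125042 -68.67390274 104.44351835]
```

apply_moves --increments '[[[0,0,-1,0,0,0,-1],[0,0,-2.5,0,0,0,-1],[0,0,-4,0,0,0,-1],[0,0,-6,0,0,0,-1],[0,0,-8,0,0,0,-1],[0,0,-9,0,0,0,-1],[0,0,-9,0,0,0,-1],[0,0,-9,0,0,0,-1],[0,0,-9,0,0,0,-1],[0,0,-9,0,0,0,-1]]]'

```text
time_s: 6.18
tcp_pos: [449.0, -68.6, 329.0]
tcp_rot: [-0.181, -3.135, 0.002]
force: [-0.2, -0.9, -0.6]
finger_gap: 0.266
```

```bash
python3 -c "
from h import *
plan([550.6,-307.5,150],83.46,True)"
```

```text
shift cm [-12.85 -22.56   2.44] rot [-0.0014 -0.0012 -0.0014] t 6.18 gap 0.266 F [-0.2 -0.9 -0.6] tcp [449.  -68.6 329. ] gd 154.70000000000002
```

apply_moves --increments '[[[-3,-5,0,0,0,0,-1],[-5,-9,0,0,0,0,-1],[-7,-12,0,0,0,0,-1],[-9,-16,0,0,0,0,-1],[-11,-19,0,0,0,0,-1],[-12.85,-22.56,0,0,0,0,-1],[-12.85,-22.56,1,0,0,0,-1],[-12.85,-22.56,2.4,0,0,0,-1],[-12.85,-22.56,2.4,0,0,0,-1],[-12.85,-22.56,2.4,0,0,0,-1]]]'

```text
time_s: 7.02
tcp_pos: [550.3, -307.3, 304.0]
tcp_rot: [-0.181, -3.133, -0.0]
force: [0.5, 0.4, -1.0]
finger_gap: 0.268
```

Run:
```python
from h import *
plan([550.6,-307.5,150],83.46,True)
st,p,d=grab('side','s5'); st2,p2,d2=grab('scene','s5b')
g=st['tcp_pos']-[0.5,0,154.7+4]
for n,pp in(('side',p),('scene',p2)):
    u,v=proj(n,g-[0,0,40])[0]; print(n,'tip',proj(n,g-[0,0,75]),'top',proj(n,g+[0,0,25]),'hole',proj(n,[550.37,-304.69,54]))
    u,v=int(u),int(v); s=30; c=cv2.resize(pp[v-s:v+s,u-s:u+s,::-1],(390,390),interpolation=cv2.INTER_CUBIC)
    for P in (g-[0,0,75],g+[0,0,25],[549.38,-311.5,54],[550.37,-304.69,54]):
        q=proj(n,P)[0]; x=tuple(int(t) for t in ((q-[u-s,v-s]+.5)*6.5)); cv2.circle(c,x,3,(0,0,255),-1)
    cv2.imwrite(f'pics/c5{n}.png',c)
cv2.imwrite('pics/c5.png',np.hstack([cv2.imread('pics/c5side.png'),cv2.imread('pics/c5scene.png')]))
```

```text
shift cm [-0.04 -0.02 -0.07] rot [ 0.0001 -0.0036 -0.0015] t 7.02 gap 0.268 F [ 0.5  0.4 -1. ] tcp [ 550.3 -307.3  304. ] gd 154.70000000000002
side tip [[360.95566803 296.52244881]] top [[368.20203415 266.20783736]] hole [[359.32275106 300.06439455]]
scene tip [[112.29180068 225.74220945]] top [[101.38892258 207.29688446]] hole [[114.87380449 228.5154145 ]]
```

View pics/c5.png

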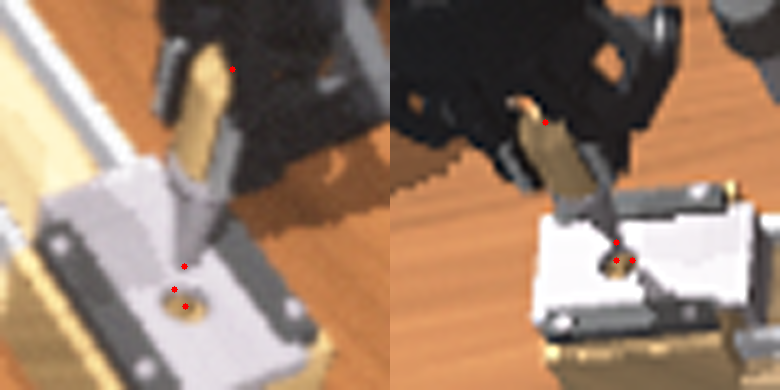

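Run:
```python
from h import *
g=None
for nm,n in(('s5','side'),('s5b','scene')):
    z=np.load(f'pics/{nm}.npz'); P=cloud(n,z['d']); tcp=z['tcp_pos']; g=tcp-[0.5,0,158.7]
    r=np.hypot(P[...,0]-g[0],P[...,1]-g[1]); m=(r<30)&(P[...,2]>62)&(P[...,2]<200)
    hsv=cv2.cvtColor(z['p'],cv2.COLOR_RGB2HSV); wood=m&(hsv[...,1]>80)&(hsv[...,2]>70)
    steel=m&~wood
    for lo,hi in((120,132),(132,145),(145,158),(158,165),(165,172),(172,180)):
        q=P[wood&(P[...,2]>lo)&(P[...,2]<hi)]; print(n,'wood',lo,len(q),(q.mean(0)-g).round(1) if len(q) else '')
    for lo,hi in((66,75),(75,85),(85,95),(95,110)):
        q=P[steel&(P[...,2]>lo)&(P[...,2]<hi)&(r<16)]; print(n,'steel',lo,len(q),(q.mean(0)-g).round(1) if len(q) else '')
st,p,d=grab('wrist','w5'); P=cloud('wrist',d,st)
hsv=cv2.cvtColor(p,cv2.COLOR_RGB2HSV)
m=(np.hypot(P[...,0]-g[0],P[...,1]-g[1])<30)&(P[...,2]>100)&(d>0)&(hsv[...,1]>80)
q=P[m]; print('wrist',m.sum(),np.percentile(q-g,[1,50,99],axis=0).round(1))
```

```text
side wood 120 6 [ -9.    5.2 -18.1]
side wood 132 34 [-9.9  2.4 -7.4]
side wood 145 30 [-10.    1.3   5.6]
side wood 158 19 [-10.5  -0.9  16.1]
side wood 165 44 [-6.2  3.  23.2]
side wood 172 5 [-11.   15.1  31.3]
side steel 66 2 [ -1.1  -0.1 -75.8]
side steel 75 9 [ -2.6  -1.5 -65.3]
side steel 85 10 [ -3.1  -1.6 -56.2]
side steel 95 28 [ -4.4  -2.3 -42.4]
scene wood 120 1 [  6.9   7.2 -16.9]
scene wood 132 25 [ 9.8  1.3 -8.1]
scene wood 145 23 [ 9.6 -0.8  5. ]
scene wood 158 13 [ 9.1 -0.4 15.4]
scene wood 165 36 [ 2.4 -2.5 22.8]
scene wood 172 5 [ 1.8 -1.9 26.5]
scene steel 66 2 [  2.3   1.  -73.3]
scene steel 75 5 [  2.2   2.2 -65.9]
scene steel 85 5 [  3.4   1.9 -55.4]
scene steel 95 12 [  3.8   2.8 -44.9]
wrist 3812 [[-15.  -24.6 -12.2]
 [ -6.9  -0.7  23.6]
 [  9.6  11.3  70.3]]
```

apply_moves --increments '[[[0,0,0.4,0,0,0,-1],[0,0,0.8,0,0,0,-1],[0,0,1.2,0,0,0,-1],[0,0,1.6,0,0,0,-1],[0,0,2.0,0,0,0,-1],[0,0,2.3,0,0,0,-1],[0,0,2.6,0,0,0,-1],[0,0,2.8,0,0,0,-1],[0,0,2.8,0,0,0,-1],[0,0,2.8,0,0,0,-1]]]' --force 60

```text
time_s: 8.0
tcp_pos: [550.6, -307.1, 277.8]
tcp_rot: [-0.18, -3.136, 0.002]
force: [0.0, -0.1, -1.2]
finger_gap: 0.263
```

```bash
python3 -c "
from h import *
plan([550.6,-304.7,79+4],83.46,True)"
```

```text
shift cm [0.03 0.24 4.01] rot [-0.0016 -0.0007 -0.0008] t 8.0 gap 0.263 F [ 0.  -0.1 -1.2] tcp [ 550.6 -307.1  277.8] gd 154.70000000000002
```

apply_moves --increments '[[[0,0.03,0.3,0,0,0,-1],[0,0.08,0.6,0,0,0,-1],[0,0.12,0.9,0,0,0,-1],[0,0.16,1.2,0,0,0,-1],[0,0.2,1.5,0,0,0,-1],[0,0.23,1.8,0,0,0,-1],[0,0.25,2.1,0,0,0,-1],[0,0.25,2.3,0,0,0,-1],[0,0.25,2.4,0,0,0,-1],[0,0.25,2.4,0,0,0,-1]]]'

```text
time_s: 8.83
tcp_pos: [550.9, -304.6, 253.5]
tcp_rot: [-0.18, -3.135, 0.002]
force: [1.7, -4.3, -2.8]
finger_gap: 0.265
```

```bash
python3 -c "
from h import *
plan([550.6,-304.7,79+4],83.46,True)"
```

```text
shift cm [ 0.03 -0.01  1.58] rot [-0.0013 -0.0009 -0.0008] t 8.83 gap 0.265 F [ 1.7 -4.3 -2.8] tcp [ 550.9 -304.6  253.5] gd 154.70000000000002
```

apply_moves --increments '[[[0.02,0,0.2,0,0,0,-1],[0.02,0,0.4,0,0,0,-1],[0.02,0,0.6,0,0,0,-1],[0.02,0,0.8,0,0,0,-1],[0.02,0,1.0,0,0,0,-1],[0.02,0,1.2,0,0,0,-1],[0.02,0,1.3,0,0,0,-1],[0.02,0,1.4,0,0,0,-1],[0.02,0,1.4,0,0,0,-1],[0.02,0,1.4,0,0,0,-1]]]'

```text
time_s: 9.67
tcp_pos: [550.8, -304.4, 239.3]
tcp_rot: [-0.18, -3.135, 0.001]
force: [5.7, 0.4, -0.6]
finger_gap: 0.267
```

```bash
python3 -c "
from h import *
plan([550.6,-304.7,79+4],83.46,True)"
```

```text
shift cm [ 0.01 -0.03  0.16] rot [-0.0007 -0.0009 -0.0005] t 9.67 gap 0.267 F [ 5.7  0.4 -0.6] tcp [ 550.8 -304.4  239.3] gd 154.70000000000002
```

Smooth, with low forces. I'll press the collar onto the plate, stopping when the force rises.

apply_moves --increments '[[[0,0,0.05,0,0,0,-1],[0,0,0.1,0,0,0,-1],[0,0,0.14,0,0,0,-1],[0,0,0.18,0,0,0,-1],[0,0,0.22,0,0,0,-1],[0,0,0.26,0,0,0,-1],[0,0,0.28,0,0,0,-1],[0,0,0.28,0,0,0,-1],[0,0,0.28,0,0,0,-1],[0,0,0.28,0,0,0,-1]]]'

```text
time_s: 10.5
tcp_pos: [550.8, -304.3, 238.8]
tcp_rot: [0.18, 3.135, -0.003]
force: [-3.6, 5.1, 29.7]
finger_gap: 0.266
```

The collar is seated: 30 N, and the height matches to 0.1 mm. I'll withdraw and return the drift to the same block hole.

apply_moves --increments '[[[0,0,-0.3,0,0,0,-1],[0,0,-0.8,0,0,0,-1],[0,0,-1.6,0,0,0,-1],[0,0,-2.6,0,0,0,-1],[0,0,-3.8,0,0,0,-1],[0,0,-5.2,0,0,0,-1],[0,0,-7,0,0,0,-1],[0,0,-9.2,0,0,0,-1],[0,0,-9.2,0,0,0,-1],[0,0,-9.2,0,0,0,-1]]]'

```text
time_s: 11.33
tcp_pos: [550.6, -304.1, 332.0]
tcp_rot: [0.18, 3.134, -0.004]
force: [-0.3, -0.8, -2.2]
finger_gap: 0.263
```

```bash
python3 -c "
from h import *
plan([449.2,-68.6,174],83.46,True)"
```

```text
shift cm [12.77 22.24  0.24] rot [-0.0025  0.0023 -0.0005] t 11.33 gap 0.263 F [-0.3 -0.8 -2.2] tcp [ 550.6 -304.1  332. ] gd 154.70000000000002
```

apply_moves --increments '[[[3,5,0,0,0,0,-1],[5,9,0,0,0,0,-1],[7,12,0,0,0,0,-1],[9,16,0,0,0,0,-1],[11,19,0,0,0,0,-1],[12.77,22.24,0,0,0,0,-1],[12.77,22.24,0,0,0,0,-1],[12.77,22.24,0,0,0,0,-1],[12.77,22.24,0,0,0,0,-1],[12.77,22.24,0,0,0,0,-1]]]'

```text
time_s: 12.17
tcp_pos: [449.6, -69.3, 330.8]
tcp_rot: [0.181, 3.135, -0.004]
force: [0.6, -0.2, -2.0]
finger_gap: 0.27
```

```bash
python3 -c "
from h import *
plan([449.2,-68.7,85.2],83.46,True)"
```

```text
shift cm [0.06 0.08 9.09] rot [-0.0026  0.0019 -0.0009] t 12.17 gap 0.27 F [ 0.6 -0.2 -2. ] tcp [449.6 -69.3 330.8] gd 154.70000000000002
```

apply_moves --increments '[[[0.04,0.06,1.5,0,0,0,-1],[0.04,0.06,3,0,0,0,-1],[0.04,0.06,4.2,0,0,0,-1],[0.04,0.06,5.4,0,0,0,-1],[0.04,0.06,6.5,0,0,0,-1],[0.04,0.06,7.5,0,0,0,-1],[0.04,0.06,8.3,0,0,0,-1],[0.04,0.06,8.9,0,0,0,-1],[0.04,0.06,9.0,0,0,0,-1],[0.04,0.06,9.0,0,0,0,-1]]]'

```text
time_s: 13.0
tcp_pos: [449.5, -69.4, 240.1]
tcp_rot: [0.182, 3.136, -0.0]
force: [0.5, 8.8, -3.6]
finger_gap: 0.266
```

apply_moves --increments '[[[0,0,0.05,0,0,0,-0.3],[0,0,0.05,0,0,0,0],[0,0,0.05,0,0,0,0.5],[0,0,0.05,0,0,0,0.8],[0,0,0.05,0,0,0,0.8],[0,0,-2,0,0,0,0.8],[0,0,-5,0,0,0,0.8],[0,0,-8,0,0,0,0.8],[0,0,-8,0,0,0,0.8],[0,0,-8,0,0,0,0.8]]]'

```text
time_s: 13.83
tcp_pos: [449.9, -69.6, 321.3]
tcp_rot: [0.182, 3.133, -0.001]
force: [-0.1, 0.0, -0.3]
finger_gap: 0.901
```

Run:
```python
from h import *
plan([449.6,-158.4,78],83.46,True)
for n in("side","scene"):
    st,p,d=grab(n,"a"+n); P=cloud(n,d); m=(np.hypot(P[...,0]-449,P[...,1]+69)<25)&(P[...,2]>62)&(P[...,2]<115)&(d>0)
    q=P[m]; print(n,m.sum(),q.mean(0).round(1),q[:,2].max().round(1))
```

```text
shift cm [-0.97 -8.82  8.87] rot [-0.0008  0.0031 -0.002 ] t 13.83 gap 0.901 F [-0.1  0.  -0.3] tcp [449.9 -69.6 321.3] gd 154.70000000000002
side 171 [446.5 -74.   89.6] 108.3
scene 107 [454.7 -68.5  92.1] 109.8
```

apply_moves --increments '[[[-0.95,-3,0,0,0,0,0.8],[-0.95,-6,0,0,0,0,0.8],[-0.95,-8.8,0,0,0,0,0.8],[-0.95,-8.8,1,0,0,0,0.8],[-0.95,-8.8,3,0,0,0,0.8],[-0.95,-8.8,5,0,0,0,0.8],[-0.95,-8.8,7,0,0,0,0.8],[-0.95,-8.8,8.9,0,0,0,0.8],[-0.95,-8.8,8.9,0,0,0,0.8],[-0.95,-8.8,8.9,0,0,0,0.8]]]'

```text
time_s: 14.77
tcp_pos: [448.0, -157.6, 229.6]
tcp_rot: [-0.182, -3.133, -0.002]
force: [0.1, 0.4, -0.2]
finger_gap: 0.901
```

apply_moves --increments '[[[0,0,0,0,0,0,-0.2],[0,0,0,0,0,0,-0.6],[0,0,0,0,0,0,-1],[0,0,0,0,0,0,-1],[0,0,0,0,0,0,-1],[0,0,0,0,0,0,-1],[0,0,0,0,0,0,-1],[0,0,0,0,0,0,-1],[0,0,0,0,0,0,-1],[0,0,0,0,0,0,-1]]]' --force 50

```text
time_s: 15.6
tcp_pos: [448.1, -157.7, 230.3]
tcp_rot: [-0.182, -3.134, -0.001]
force: [-1.8, 0.6, 7.5]
finger_gap: 0.264
```

apply_moves --increments '[[[0,0,-1,0,0,0,-1],[0,0,-2,0,0,0,-1],[0,0,-3.5,0,0,0,-1],[0,0,-5,0,0,0,-1],[0,0,-6.5,0,0,0,-1],[0,0,-8,0,0,0,-1],[0,0,-8,0,0,0,-1],[0,0,-8,0,0,0,-1],[0,0,-8,0,0,0,-1],[0,0,-8,0,0,0,-1]]]'

```text
time_s: 16.43
tcp_pos: [448.1, -157.7, 309.5]
tcp_rot: [-0.182, -3.133, -0.002]
force: [0.5, 0.3, -1.2]
finger_gap: 0.265
```

```bash
python3 -c "
from h import *
plan([550.7,-304.5,155],83.46,True)"
```

```text
shift cm [-11.89 -13.39  -0.07] rot [ 0.0011 -0.0033 -0.002 ] t 16.43 gap 0.265 F [ 0.5  0.3 -1.2] tcp [ 448.1 -157.7  309.5] gd 154.70000000000002
```

apply_moves --increments '[[[-3,-3.4,0,0,0,0,-1],[-6,-6.8,0,0,0,0,-1],[-8.5,-10,0,0,0,0,-1],[-11.73,-13.39,0,0,0,0,-1],[-11.73,-13.39,0,0,0,0,-1],[-11.73,-13.39,0,0,0,0,-1],[-11.73,-13.39,0,0,0,0,-1],[-11.73,-13.39,1,0,0,0,-1],[-11.73,-13.39,2,0,0,0,-1],[-11.73,-13.39,3,0,0,0,-1]]]'

```text
time_s: 17.27
tcp_pos: [548.4, -303.2, 277.9]
tcp_rot: [-0.181, -3.133, -0.003]
force: [-0.3, -0.2, -0.3]
finger_gap: 0.263
```

Run:
```python
from h import *
plan([549.1,-304.3,229.3-154.7],83.46,True)
st,p,d=grab('side','s6'); P=cloud('side',d)
g=st['tcp_pos']+[1.3,0,0]
r=np.hypot(P[...,0]-g[0],P[...,1]-g[1]); 
n='side'; u,v=proj(n,[550.4,-304.7,60])[0].astype(int); s=30
c=cv2.resize(p[v-s:v+s,u-s:u+s,::-1],(480,480),interpolation=cv2.INTER_CUBIC)
for Q in ([550.4,-304.7,54],):
    q=proj(n,Q)[0]; cv2.circle(c,tuple(int(t) for t in ((q-[u-s,v-s]+.5)*8)),3,(0,0,255),-1)
cv2.imwrite('pics/c6.png',c)
```

```text
shift cm [-0.1  -0.11  4.86] rot [ 0.0014 -0.0039 -0.0014] t 17.27 gap 0.263 F [-0.3 -0.2 -0.3] tcp [ 548.4 -303.2  277.9] gd 154.70000000000002
```

View pics/c6.png

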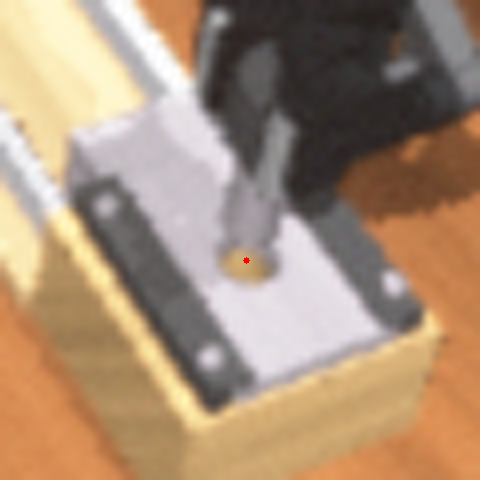

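The bolt hangs over the hole at (246,262), which agrees with the pedestal hole dot at (246,260). I'll insert it.

apply_moves --increments '[[[-0.1,-0.12,0.3,0,0,0,-1],[-0.1,-0.12,0.6,0,0,0,-1],[-0.1,-0.12,0.9,0,0,0,-1],[-0.1,-0.12,1.2,0,0,0,-1],[-0.1,-0.12,1.5,0,0,0,-1],[-0.1,-0.12,1.8,0,0,0,-1],[-0.1,-0.12,2.1,0,0,0,-1],[-0.1,-0.12,2.4,0,0,0,-1],[-0.1,-0.12,2.4,0,0,0,-1],[-0.1,-0.12,2.4,0,0,0,-1]]]'

```text
time_s: 18.15
tcp_pos: [548.9, -304.4, 251.8]
tcp_rot: [-0.181, -3.13, -0.005]
force: [0.4, -0.6, -3.3]
finger_gap: 0.268
```

```bash
python3 -c "
from h import *
plan([549.1,-304.3,229.3-154.7],83.46,True)"
```

```text
shift cm [-0.03  0.01  2.25] rot [ 0.0026 -0.006  -0.0016] t 18.15 gap 0.268 F [ 0.4 -0.6 -3.3] tcp [ 548.9 -304.4  251.8] gd 154.70000000000002
```

apply_moves --increments '[[[0,0,0.4,0,0,0,-1],[0,0,0.8,0,0,0,-1],[0,0,1.1,0,0,0,-1],[0,0,1.4,0,0,0,-1],[0,0,1.7,0,0,0,-1],[0,0,1.9,0,0,0,-1],[0,0,2.1,0,0,0,-1],[0,0,2.3,0,0,0,-1],[0,0,2.4,0,0,0,-1],[0,0,2.4,0,0,0,-1]]]'

```text
time_s: 18.98
tcp_pos: [548.7, -304.3, 229.2]
tcp_rot: [-0.181, -3.132, -0.003]
force: [-3.8, 2.1, 18.1]
finger_gap: 0.263
```

apply_moves --increments '[[[0,0,0.05,0,0,0,-1],[0,0,0.05,0,0,0,-1],[0,0,0.05,0,0,0,-0.3],[0,0,0,0,0,0,0],[0,0,0,0,0,0,0.4],[0,0,0,0,0,0,0.6],[0,0,0,0,0,0,0.6],[0,0,-3,0,0,0,0.6],[0,0,-6,0,0,0,0.6],[0,0,-10,0,0,0,0.6]]]'

```text
time_s: 19.82
tcp_pos: [548.7, -304.2, 328.7]
tcp_rot: [-0.181, -3.129, -0.006]
force: [0.8, -0.3, -0.3]
finger_gap: 0.802
```

```bash
python3 -c "
from h import *
plan([595,-195,320],83.46)"
```

```text
shift cm [-3.35 11.38  0.88] rot [ 0.0036 -0.0079 -0.0016] t 19.82 gap 0.802 F [ 0.8 -0.3 -0.3] tcp [ 548.7 -304.2  328.7] gd 154.70000000000002
```

The bolt is home: z 229.2 against 229.3 expected. On to the jars, with the gripper turned 90° so the jaws close across the lane.

```bash
python3 -c "
from h import *
print(readout.state()['joints'].round(2))
plan([530,-60,400],-6.54)"
```

```text
[-0.64  0.47  0.07  1.18 -0.   -0.52]
shift cm [ 4.73 24.07 -7.01] rot [-0.0034 -0.009   1.5692] t 19.82 gap 0.802 F [ 0.8 -0.3 -0.3] tcp [ 548.7 -304.2  328.7] gd 154.70000000000002
```

apply_moves --increments '[[[0,3,-3,0,0,0.12,0.6],[1,6,-5,0,0,0.24,0.6],[2,10,-7,0,0,0.36,0.6],[3,14,-7,0,0,0.48,0.6],[4,18,-7,0,0,0.6,0.6],[4.7,21,-7,0,0,0.72,0.6],[4.7,24,-7,0,0,0.84,0.6],[4.7,24,-7,0,0,0.96,0.6],[4.7,24,-7,0,0,1.08,0.6],[4.7,24,-7,0,0,1.2,0.6]]]'

```text
time_s: 20.65
tcp_pos: [530.2, -59.9, 399.9]
tcp_rot: [-1.921, -2.475, 0.002]
force: [-0.5, -0.6, -0.5]
finger_gap: 0.8
```

```bash
python3 -c "
from h import *
plan([510,180,400],-6.54)"
```

```text
shift cm [23.74  4.    0.12] rot [-0.0072 -0.005   0.3647] t 20.65 gap 0.8 F [-0.5 -0.6 -0.5] tcp [530.2 -59.9 399.9] gd 154.70000000000002
```

apply_moves --increments '[[[4,0.7,0,-0.007,-0.005,0.1,0.6],[8,1.3,0,-0.007,-0.005,0.2,0.6],[12,2,0,-0.007,-0.005,0.3,0.6],[16,2.7,0,-0.007,-0.005,0.365,0.6],[20,3.3,0,-0.007,-0.005,0.365,0.6],[23.7,4,0,-0.007,-0.005,0.365,0.6],[23.7,4,0,-0.007,-0.005,0.365,0.6],[23.7,4,0,-0.007,-0.005,0.365,0.6],[23.7,4,0,-0.007,-0.005,0.365,0.6],[23.7,4,0,-0.007,-0.005,0.365,0.6]]]'

```text
time_s: 21.48
tcp_pos: [510.4, 178.6, 401.1]
tcp_rot: [-2.346, -2.089, 0.001]
force: [0.4, -0.5, 0.1]
finger_gap: 0.8
```

```bash
cat > jars.py <<'E'
from h import *
import sys
def jars(n,name):
    st,p,d=grab(n,name); P=cloud(n,d,st); Z=P[...,2]
    m=(Z>58)&(Z<66)&(d>0)&(P[...,1]>100)&(P[...,1]<420)&(P[...,0]>350)&(P[...,0]<700)
    k,l,s,c=cv2.connectedComponentsWithStats(m.astype(np.uint8)); out=[]
    for i in range(1,k):
        if s[i,4]>40:
            q=P[l==i]; e=cv2.minEnclosingCircle(q[:,:2].astype(np.float32)); print(n,s[i,4],np.round(e[0],1),round(e[1],1),np.median(q[:,2]).round(1),'px',(c[i]*1.5).round())
    return st,p,d
E
python3 - <<'E'
from jars import *
plan([510,180,400],-6.54)
jars('wrist','w7'); jars('scene','s7')
z=np.load('pics/s7.npz'); cv2.imwrite('pics/s7c.png',cv2.resize(z['p'][130:290,80:400,::-1],(800,400),interpolation=cv2.INTER_CUBIC))
E
```

```text
shift cm [ 0.13 -0.05  0.11] rot [-0.0002  0.0003 -0.0015] t 21.48 gap 0.8 F [ 0.4 -0.5  0.1] tcp [510.4 178.6 401.1] gd 154.70000000000002
wrist 1329 [441.9 330.2] 19.4 62.4 px [256.  58.]
wrist 1237 [578.3 293.6] 19.3 62.4 px [465.  92.]
wrist 974 [575.3 202.8] 19.4 62.3 px [470. 226.]
wrist 954 [454.5 205.8] 19.3 62.3 px [306. 242.]
scene 100 [443.5 329.5] 20.7 62.2 px [488. 238.]
scene 105 [456.  207.3] 20.2 61.9 px [430. 253.]
scene 121 [580.  294.3] 19.4 62.0 px [491. 297.]
scene 123 [576.9 204.6] 20.0 62.7 px [445. 304.]
```

View pics/s7c.png

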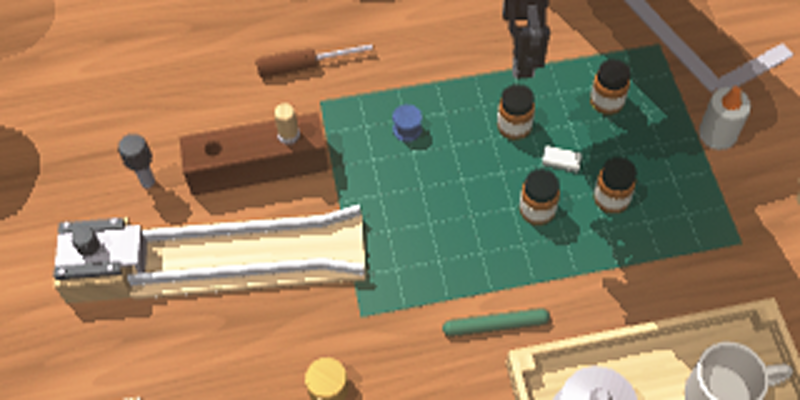

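View pics/w7.png

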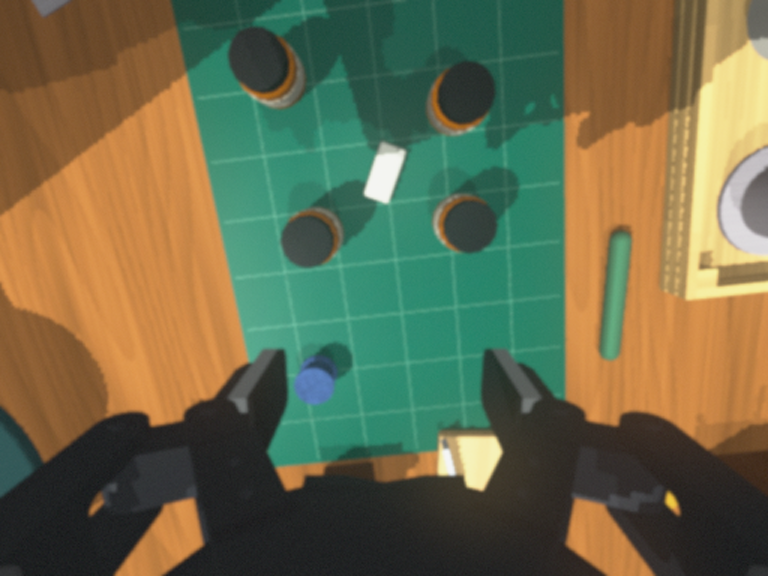

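The bolt is in the plate at (85,238) and the drift stands in the block at (287,122). All four jars and the glue are upright. Jar C goes first.

```bash
cat > nxt.py <<'E'
from h import *
import sys
st=readout.state(); Rm=R.from_rotvec(st["tcp_rot"]).as_matrix()
y=np.array([np.cos(np.radians(-6.54)),np.sin(np.radians(-6.54)),0]); Rg=np.c_[np.cross(y,[0,0,-1.]),y,[0,0,-1.]]
print("t",round(st["time_s"],1),"tcp",st["tcp_pos"].round(1),"gap",round(st["finger_gap"],2),"F",st["force"].round(1),"rot",R.from_matrix(Rm.T@Rg).as_rotvec().round(3))
pts=dict(place=[581.1,-36.7,209.5],placehi=[581.1,-36.7,275],pushhi=[586.2,7,285],push0=[586.2,7,198],push1=[578.8,-56.6,198])
for a in sys.argv[1:]:
    g=pts[a] if a in pts else [float(t) for t in a.split(",")]
    print(a,"from tcp",(Rg.T@(np.array(g)-st["tcp_pos"])/10).round(2))
    st["tcp_pos"]=np.array(g)
E
python3 nxt.py 575.3,202.8,280 575.3,202.8,196.7 575.3,202.8,275 placehi place placehi pushhi push0 push1
```

```text
t 21.6 tcp [510.4 178.5 401.2] gap 0.8 F [-0.  -0.  -0.7] rot [-0.     0.    -0.002]
575.3,202.8,280 from tcp [ 3.16  6.17 12.12]
575.3,202.8,196.7 from tcp [0.   0.   8.33]
575.3,202.8,275 from tcp [ 0.    0.   -7.83]
placehi from tcp [-23.73   3.3    0.  ]
place from tcp [0.   0.   6.55]
placehi from tcp [ 0.    0.   -6.55]
pushhi from tcp [ 4.4   0.01 -1.  ]
push0 from tcp [0.  0.  8.7]
push1 from tcp [-6.4  -0.01  0.  ]
```

apply_moves --increments '[[[1,2,3,0,0,0,0.8],[2,4,6,0,0,0,0.8],[3.16,6.17,9,0,0,0,0.8],[3.16,6.17,12.1,0,0,0,0.8],[3.16,6.17,12.1,0,0,0,0.8],[3.16,6.17,14,0,0,0,0.8],[3.16,6.17,16.5,0,0,0,0.8],[3.16,6.17,19,0,0,0,0.8],[3.16,6.17,20.4,0,0,0,0.8],[3.16,6.17,20.4,0,0,0,0.8]]]'

```text
time_s: 22.42
tcp_pos: [574.6, 201.7, 196.2]
tcp_rot: [-2.347, -2.086, 0.005]
force: [-1.2, -1.2, -0.1]
finger_gap: 0.897
```

apply_moves --increments '[[[0,0,0,0,0,0,0.4],[0,0,0,0,0,0,0.1],[0,0,0,0,0,0,-1],[0,0,0,0,0,0,-1],[0,0,0,0,0,0,-1],[0,0,0,0,0,0,-1],[0,0,0,0,0,0,-1],[0,0,-1,0,0,0,-1],[0,0,-3,0,0,0,-1],[0,0,-5,0,0,0,-1]]]' --force 30

```text
time_s: 23.25
tcp_pos: [574.6, 201.7, 247.8]
tcp_rot: [-2.347, -2.086, 0.005]
force: [-0.5, 0.6, -1.3]
finger_gap: 0.503
```

```bash
python3 nxt.py placehi place
```

```text
t 23.2 tcp [574.6 201.7 247.8] gap 0.5 F [-0.5  0.6 -1.3] rot [-0.003  0.001 -0.003]
placehi from tcp [-23.61   3.36  -2.72]
place from tcp [0.   0.   6.55]
```

apply_moves --increments '[[[-1,0.2,-2.7,0,0,0,-1],[-4,0.6,-2.7,0,0,0,-1],[-8,1.2,-2.7,0,0,0,-1],[-12,1.8,-2.7,0,0,0,-1],[-16,2.3,-2.7,0,0,0,-1],[-19.5,2.8,-2.7,0,0,0,-1],[-22,3.2,-2.7,0,0,0,-1],[-23.6,3.36,-2.7,0,0,0,-1],[-23.6,3.36,-2.7,0,0,0,-1],[-23.6,3.36,-2.7,0,0,0,-1]]]'

```text
time_s: 24.08
tcp_pos: [580.4, -37.3, 276.2]
tcp_rot: [-2.349, -2.085, 0.004]
force: [-0.2, -0.3, -1.3]
finger_gap: 0.507
```

```bash
python3 nxt.py place
```

```text
t 24.1 tcp [580.4 -37.3 276.2] gap 0.51 F [-0.2 -0.3 -1.3] rot [-0.002  0.001 -0.005]
place from tcp [0.06 0.06 6.67]
```

apply_moves --increments '[[[0.06,0.06,1,0,0,0,-1],[0.06,0.06,2,0,0,0,-1],[0.06,0.06,3,0,0,0,-1],[0.06,0.06,4,0,0,0,-1],[0.06,0.06,5,0,0,0,-1],[0.06,0.06,5.6,0,0,0,-1],[0.06,0.06,6.1,0,0,0,-1],[0.06,0.06,6.5,0,0,0,-1],[0.06,0.06,6.7,0,0,0,-1],[0.06,0.06,6.7,0,0,0,-1]]]'

```text
time_s: 24.92
tcp_pos: [580.8, -36.7, 209.9]
tcp_rot: [-2.349, -2.085, 0.003]
force: [-5.5, 0.6, 10.2]
finger_gap: 0.506
```

Touchdown. I'll release, rise, go behind it and lower the shut fingers.

apply_moves --increments '[[[0,0,0,0,0,0,0.2],[0,0,0,0,0,0,0.5],[0,0,0,0,0,0,0.6],[0,0,0,0,0,0,0.6],[0,0,-1.5,0,0,0,0.6],[0,0,-4,0,0,0,0.6],[0,0,-7.5,0,0,0,0.6],[1.5,0,-7.5,0,0,0,0.2],[4.4,0,-7.5,0,0,0,-1],[4.4,0,-7.5,0,0,0,-1]]]'

```text
time_s: 25.75
tcp_pos: [586.4, 9.8, 285.4]
tcp_rot: [-2.347, -2.087, 0.001]
force: [-0.0, 0.6, 0.1]
finger_gap: 0.38
```

```bash
python3 nxt.py push0 push1
```

```text
t 25.8 tcp [586.4   9.8 285.4] gap 0.38 F [-0.   0.6  0.1] rot [-0.001  0.    -0.003]
push0 from tcp [-0.28  0.01  8.74]
push1 from tcp [-6.4  -0.01  0.  ]
```

apply_moves --increments '[[[0,0,0,0,0,0,-1],[0,0,0,0,0,0,-1],[0,0,2,0,0,0,-1],[0,0,4,0,0,0,-1],[0,0,6,0,0,0,-1],[0,0,8,0,0,0,-1],[0,0,8.7,0,0,0,-1],[0,0,8.7,0,0,0,-1],[-0.4,0,8.7,0,0,0,-1],[-0.8,0,8.7,0,0,0,-1]]]'

```text
time_s: 26.58
tcp_pos: [585.8, 1.4, 199.5]
tcp_rot: [2.347, 2.087, 0.001]
force: [0.4, -0.3, 0.4]
finger_gap: 0.001
```

apply_moves --increments '[[[-0.4,0,0,0,0,0,-1],[-1,0,0,0,0,0,-1],[-1.6,0,0,0,0,0,-1],[-2.2,0,0,0,0,0,-1],[-2.9,0,0,0,0,0,-1],[-3.6,0,0,0,0,0,-1],[-4.3,0,0,0,0,0,-1],[-5,0,0,0,0,0,-1],[-5.5,0,0,0,0,0,-1],[-5.9,0,0,0,0,0,-1]]]'

```text
time_s: 27.42
tcp_pos: [578.8, -57.9, 199.4]
tcp_rot: [2.348, 2.087, 0.0]
force: [0.2, 0.2, 0.4]
finger_gap: 0.0
```

Run:
```python
from h import *
st,p,d=grab('side','s8'); print(st['tcp_pos'].round(1),st['force'].round(1))
cv2.imwrite('pics/s8c.png',cv2.resize(p[150:330,170:410,::-1],(720,540),interpolation=cv2.INTER_CUBIC))
```

```text
[578.8 -57.9 199.4] [0.2 0.2 0.4]
```

View pics/s8c.png

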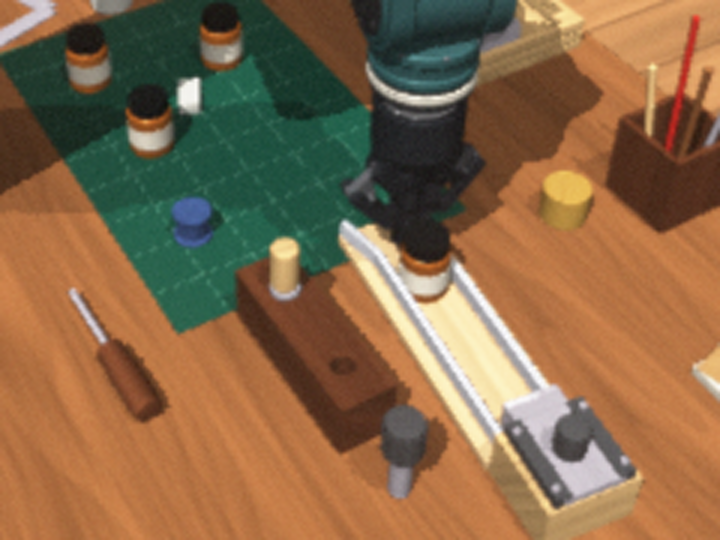

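The jar stands upright between the rails at (425,260). On to jar D.

apply_moves --increments '[[[1,0,-1,0,0,0,-1],[1.5,0,-5,0,0,0,-0.5],[2,0,-9,0,0,0,0],[5,-0.5,-10,0,0,0,0.5],[9,-1,-10,0,0,0,0.8],[13,-1.5,-10,0,0,0,0.8],[17,-2,-10,0,0,0,0.8],[21,-2.5,-10,0,0,0,0.8],[25,-3,-10,0,0,0,0.8],[29,-3.5,-10,0,0,0,0.8]]]'

```text
time_s: 28.3
tcp_pos: [577.2, 236.8, 300.2]
tcp_rot: [2.347, 2.087, 0.001]
force: [0.7, 0.4, 0.2]
finger_gap: 0.897
```

```bash
python3 - <<'E'
from jars import *
jars('scene','s9'); jars('wrist','w9')
E
python3 nxt.py 578.3,293.6,196.7
```

```text
scene 101 [456.2 207.1] 20.3 61.9 px [430. 253.]
scene 113 [581.2 295.5] 19.9 62.1 px [492. 298.]
wrist 2523 [442.  330.1] 19.9 62.3 px [ 83. 164.]
wrist 2193 [578.7 293.7] 19.4 62.3 px [377. 209.]
wrist 1199 [454.8 206.1] 19.7 62.2 px [167. 390.]
t 28.4 tcp [576.9 239.5 299.8] gap 0.9 F [ 0.6 -2.1  0.5] rot [ 0.001 -0.001  0.002]
578.3,293.6,196.7 from tcp [ 5.39 -0.48 10.31]
```

apply_moves --increments '[[[2.5,-0.2,0,0,0,0,0.8],[5.39,-0.45,0,0,0,0,0.8],[5.39,-0.45,0,0,0,0,0.8],[5.39,-0.45,2,0,0,0,0.8],[5.39,-0.45,4,0,0,0,0.8],[5.39,-0.45,6,0,0,0,0.8],[5.39,-0.45,8,0,0,0,0.8],[5.39,-0.45,9.5,0,0,0,0.8],[5.39,-0.45,10.3,0,0,0,0.8],[5.39,-0.45,10.3,0,0,0,0.8]]]'

```text
time_s: 29.23
tcp_pos: [578.0, 293.6, 195.7]
tcp_rot: [-2.342, -2.093, 0.002]
force: [-0.6, 0.4, 0.1]
finger_gap: 0.897
```

apply_moves --increments '[[[0,0,0,0,0,0,0.4],[0,0,0,0,0,0,0.1],[0,0,0,0,0,0,-1],[0,0,0,0,0,0,-1],[0,0,0,0,0,0,-1],[0,0,0,0,0,0,-1],[0,0,0,0,0,0,-1],[0,0,-2,0,0,0,-1],[0,0,-5,0,0,0,-1],[0,0,-8,0,0,0,-1]]]' --force 30

```text
time_s: 30.07
tcp_pos: [577.8, 293.5, 277.0]
tcp_rot: [-2.342, -2.093, 0.003]
force: [0.5, -0.1, -1.6]
finger_gap: 0.51
```

```bash
python3 nxt.py placehi place
```

```text
t 30.1 tcp [577.8 293.5 277. ] gap 0.51 F [ 0.5 -0.1 -1.6] rot [-0.002  0.001  0.002]
placehi from tcp [-32.77   4.09   0.2 ]
place from tcp [0.   0.   6.55]
```

apply_moves --increments '[[[-3,0.4,0,0,0,0,-1],[-6.5,0.8,0,0,0,0,-1],[-10.5,1.3,0,0,0,0,-1],[-14.5,1.8,0,0,0,0,-1],[-18.5,2.3,0,0,0,0,-1],[-22.5,2.8,0,0,0,0,-1],[-26.5,3.3,0,0,0,0,-1],[-30,3.7,0,0,0,0,-1],[-32.77,4.09,0,0,0,0,-1],[-32.77,4.09,0,0,0,0,-1]]]'

```text
time_s: 30.9
tcp_pos: [581.9, -41.1, 278.0]
tcp_rot: [2.346, 2.088, -0.003]
force: [-0.1, 0.1, -0.9]
finger_gap: 0.505
```

```bash
python3 nxt.py place
```

```text
t 30.9 tcp [581.9 -41.1 278. ] gap 0.5 F [-0.1  0.1 -0.9] rot [-0.     0.002 -0.002]
place from tcp [ 0.43 -0.13  6.85]
```

apply_moves --increments '[[[0.43,-0.1,0.5,0,0,0,-1],[0.43,-0.1,1.5,0,0,0,-1],[0.43,-0.1,2.5,0,0,0,-1],[0.43,-0.1,3.6,0,0,0,-1],[0.43,-0.1,4.6,0,0,0,-1],[0.43,-0.1,5.4,0,0,0,-1],[0.43,-0.1,6.1,0,0,0,-1],[0.43,-0.1,6.6,0,0,0,-1],[0.43,-0.1,6.85,0,0,0,-1],[0.43,-0.1,6.85,0,0,0,-1]]]'

```text
time_s: 31.73
tcp_pos: [581.3, -36.7, 209.4]
tcp_rot: [2.346, 2.088, -0.003]
force: [-0.9, 0.0, -1.1]
finger_gap: 0.5
```

apply_moves --increments '[[[0,0,0,0,0,0,0.2],[0,0,0,0,0,0,0.5],[0,0,0,0,0,0,0.6],[0,0,0,0,0,0,0.6],[0,0,-1.5,0,0,0,0.6],[0,0,-4,0,0,0,0.6],[0,0,-7.5,0,0,0,0.6],[1.5,0,-7.5,0,0,0,0.2],[4.4,0,-7.5,0,0,0,-1],[4.4,0,-7.5,0,0,0,-1]]]'

```text
time_s: 32.57
tcp_pos: [586.7, 9.9, 285.0]
tcp_rot: [2.344, 2.089, -0.0]
force: [-0.1, 0.9, -0.6]
finger_gap: 0.382
```

```bash
python3 nxt.py push0 push1
```

```text
t 32.6 tcp [586.7   9.9 285. ] gap 0.38 F [-0.1  0.9 -0.6] rot [ 0.001  0.001 -0.001]
push0 from tcp [-0.29 -0.02  8.7 ]
push1 from tcp [-6.4  -0.01  0.  ]
```

apply_moves --increments '[[[0,0,0,0,0,0,-1],[0,0,0,0,0,0,-1],[0,0,2,0,0,0,-1],[0,0,4,0,0,0,-1],[0,0,6,0,0,0,-1],[0,0,8,0,0,0,-1],[0,0,8.7,0,0,0,-1],[0,0,8.7,0,0,0,-1],[-0.4,0,8.7,0,0,0,-1],[-0.8,0,8.7,0,0,0,-1]]]'

```text
time_s: 33.4
tcp_pos: [586.3, 1.4, 199.1]
tcp_rot: [2.343, 2.089, 0.001]
force: [0.4, -0.2, -0.1]
finger_gap: -0.002
```

apply_moves --increments '[[[-0.4,0,0,0,0,0,-1],[-1,0,0,0,0,0,-1],[-1.6,0,0,0,0,0,-1],[-2.2,0,0,0,0,0,-1],[-2.9,0,0,0,0,0,-1],[-3.6,0,0,0,0,0,-1],[-4.3,0,0,0,0,0,-1],[-5,0,0,0,0,0,-1],[-5.5,0,0,0,0,0,-1],[-5.9,0,0,0,0,0,-1]]]'

```text
time_s: 34.23
tcp_pos: [579.4, -58.0, 199.2]
tcp_rot: [2.344, 2.088, 0.001]
force: [-0.2, 2.0, 2.6]
finger_gap: -0.001
```

apply_moves --increments '[[[1,0,-1,0,0,0,-1],[1.5,0,-5,0,0,0,-0.5],[2,0,-9,0,0,0,0],[4,-2,-10,0,0,0,0.5],[7,-4,-10,0,0,0,0.8],[10,-6,-10,0,0,0,0.8],[13,-8,-10,0,0,0,0.8],[16,-10.5,-10,0,0,0,0.8],[18.5,-13,-10,0,0,0,0.8],[20.5,-15,-10,0,0,0,0.8]]]'

```text
time_s: 35.07
tcp_pos: [451.7, 165.2, 299.3]
tcp_rot: [2.342, 2.09, 0.001]
force: [0.9, -0.3, 0.6]
finger_gap: 0.901
```

```bash
python3 - <<'E'
from jars import *
jars('wrist','w10')
st,p,d=grab('scene','s10'); P=cloud('scene',d); o=np.array([568.11,-150]); v=np.array([.1139,.9935]); n=np.array([v[1],-v[0]])
T=(P[...,:2]-o)@n; S=(P[...,:2]-o)@v; m=(abs(T)<30)&(P[...,2]>70)&(P[...,2]<80)&(S>-100)&(S<140)&(d>0)
k,l,s,c=cv2.connectedComponentsWithStats(m.astype(np.uint8))
for i in range(1,k): print('lane',s[i,4],S[l==i].mean().round(1),T[l==i].mean().round(1))
E
python3 nxt.py 454.7,206,196.7
```

```text
wrist 2136 [454.4 205.8] 19.4 62.3 px [380. 229.]
lane 140 59.5 0.5
lane 145 15.8 3.1
t 35.2 tcp [451.  165.9 299.4] gap 0.9 F [-0.5  0.3 -0.9] rot [0.002 0.001 0.003]
454.7,206,196.7 from tcp [ 4.03 -0.08 10.27]
```

apply_moves --increments '[[[2,0,0,0,0,0,0.8],[4.03,-0.07,0,0,0,0,0.8],[4.03,-0.07,0,0,0,0,0.8],[4.03,-0.07,2,0,0,0,0.8],[4.03,-0.07,4,0,0,0,0.8],[4.03,-0.07,6,0,0,0,0.8],[4.03,-0.07,8,0,0,0,0.8],[4.03,-0.07,9.5,0,0,0,0.8],[4.03,-0.07,10.2,0,0,0,0.8],[4.03,-0.07,10.2,0,0,0,0.8]]]'

```text
time_s: 36.0
tcp_pos: [454.7, 205.6, 196.5]
tcp_rot: [2.341, 2.093, -0.002]
force: [-0.3, -0.2, 0.1]
finger_gap: 0.901
```

apply_moves --increments '[[[0,0,0,0,0,0,0.4],[0,0,0,0,0,0,0.1],[0,0,0,0,0,0,-1],[0,0,0,0,0,0,-1],[0,0,0,0,0,0,-1],[0,0,0,0,0,0,-1],[0,0,0,0,0,0,-1],[0,0,-2,0,0,0,-1],[0,0,-5,0,0,0,-1],[0,0,-8,0,0,0,-1]]]' --force 30

```text
time_s: 36.83
tcp_pos: [454.4, 205.7, 277.8]
tcp_rot: [2.341, 2.094, -0.004]
force: [1.3, 1.4, -0.9]
finger_gap: 0.502
```

```bash
python3 nxt.py placehi place
```

```text
t 36.8 tcp [454.4 205.7 277.8] gap 0.5 F [ 1.3  1.4 -0.9] rot [-0.001  0.002  0.003]
placehi from tcp [-22.63  15.35   0.28]
place from tcp [0.   0.   6.55]
```

apply_moves --increments '[[[-2,1.5,0,0,0,0,-1],[-5,3.5,0,0,0,0,-1],[-8,5.5,0,0,0,0,-1],[-11,7.5,0,0,0,0,-1],[-14,9.5,0,0,0,0,-1],[-17,11.5,0,0,0,0,-1],[-20,13.5,0,0,0,0,-1],[-22.6,15.35,0,0,0,0,-1],[-22.6,15.35,0,0,0,0,-1],[-22.6,15.35,0,0,0,0,-1]]]'

```text
time_s: 37.67
tcp_pos: [582.3, -37.5, 278.6]
tcp_rot: [2.343, 2.091, -0.003]
force: [-0.8, 0.7, -1.9]
finger_gap: 0.504
```

```bash
python3 nxt.py place
```

```text
t 37.7 tcp [582.3 -37.5 278.6] gap 0.5 F [-0.8  0.7 -1.9] rot [-0.     0.002  0.   ]
place from tcp [ 0.06 -0.13  6.91]
```

apply_moves --increments '[[[0.06,-0.12,0.5,0,0,0,-1],[0.06,-0.12,1.5,0,0,0,-1],[0.06,-0.12,2.5,0,0,0,-1],[0.06,-0.12,3.6,0,0,0,-1],[0.06,-0.12,4.6,0,0,0,-1],[0.06,-0.12,5.4,0,0,0,-1],[0.06,-0.12,6.1,0,0,0,-1],[0.06,-0.12,6.6,0,0,0,-1],[0.06,-0.12,6.85,0,0,0,-1],[0.06,-0.12,6.9,0,0,0,-1]]]'

```text
time_s: 38.5
tcp_pos: [581.0, -36.8, 209.6]
tcp_rot: [2.343, 2.091, -0.003]
force: [-3.2, 0.2, 4.8]
finger_gap: 0.506
```

apply_moves --increments '[[[0,0,0,0,0,0,0.2],[0,0,0,0,0,0,0.5],[0,0,0,0,0,0,0.6],[0,0,0,0,0,0,0.6],[0,0,-1.5,0,0,0,0.6],[0,0,-4,0,0,0,0.6],[0,0,-7.5,0,0,0,0.6],[1.5,0,-7.5,0,0,0,0.2],[4.4,0,-7.5,0,0,0,-1],[4.4,0,-7.5,0,0,0,-1]]]'

```text
time_s: 39.33
tcp_pos: [586.3, 9.9, 285.2]
tcp_rot: [2.341, 2.093, -0.001]
force: [-0.8, 0.1, -1.0]
finger_gap: 0.382
```

```bash
python3 nxt.py push0 push1
```

```text
t 39.3 tcp [586.3   9.9 285.2] gap 0.38 F [-0.8  0.1 -1. ] rot [0.001 0.001 0.002]
push0 from tcp [-0.28  0.02  8.72]
push1 from tcp [-6.4  -0.01  0.  ]
```

Now push, then travel on to jar B at (442,330).

apply_moves --increments '[[[0,0,0,0,0,0,-1],[0,0,0,0,0,0,-1],[0,0,2,0,0,0,-1],[0,0,4,0,0,0,-1],[0,0,6,0,0,0,-1],[0,0,8,0,0,0,-1],[0,0,8.7,0,0,0,-1],[0,0,8.7,0,0,0,-1],[-0.4,0,8.7,0,0,0,-1],[-0.8,0,8.7,0,0,0,-1]]]'

```text
time_s: 40.17
tcp_pos: [585.9, 1.3, 199.3]
tcp_rot: [2.34, 2.092, 0.001]
force: [-0.7, 0.2, -0.2]
finger_gap: -0.0
```

apply_moves --increments '[[[-0.4,0,0,0,0,0,-1],[-1,0,0,0,0,0,-1],[-1.6,0,0,0,0,0,-1],[-2.2,0,0,0,0,0,-1],[-2.9,0,0,0,0,0,-1],[-3.6,0,0,0,0,0,-1],[-4.3,0,0,0,0,0,-1],[-5,0,0,0,0,0,-1],[-5.5,0,0,0,0,0,-1],[-5.9,0,0,0,0,0,-1]]]'

```text
time_s: 41.0
tcp_pos: [579.2, -58.0, 199.4]
tcp_rot: [2.341, 2.091, 0.001]
force: [0.4, 3.1, 3.3]
finger_gap: -0.002
```

apply_moves --increments '[[[1,0,-1,0,0,0,-1],[1.5,0,-5,0,0,0,-0.5],[2,0,-9,0,0,0,0],[5,-2,-10,0,0,0,0.5],[8.5,-4,-10,0,0,0,0.8],[12,-6,-10,0,0,0,0.8],[15.5,-8,-10,0,0,0,0.8],[19,-10.5,-10,0,0,0,0.8],[22.5,-12.5,-10,0,0,0,0.8],[26,-14.5,-10,0,0,0,0.8]]]'

```text
time_s: 41.83
tcp_pos: [462.3, 218.8, 299.5]
tcp_rot: [2.34, 2.091, 0.001]
force: [0.5, 0.6, -0.4]
finger_gap: 0.899
```

```bash
python3 - <<'E'
from jars import *
jars('wrist','w11')
st,p,d=grab('scene','s11'); P=cloud('scene',d); o=np.array([568.11,-150]); v=np.array([.1139,.9935]); n=np.array([v[1],-v[0]])
T=(P[...,:2]-o)@n; S=(P[...,:2]-o)@v; m=(abs(T)<30)&(P[...,2]>70)&(P[...,2]<80)&(S>-100)&(S<140)&(d>0)
k,l,s,c=cv2.connectedComponentsWithStats(m.astype(np.uint8))
for i in range(1,k): print('lane',s[i,4],S[l==i].mean().round(1),T[l==i].mean().round(1))
E
python3 nxt.py 442,330.1,196.7
```

```text
wrist 2807 [441.7 330.1] 19.4 62.4 px [311.  78.]
lane 140 59.3 0.6
lane 144 15.9 -0.4
lane 146 -27.9 3.6
t 41.9 tcp [461.3 221.2 299.4] gap 0.9 F [-0.7 -0.5  0.7] rot [0.002 0.001 0.007]
442,330.1,196.7 from tcp [10.6  -3.16 10.27]
```

apply_moves --increments '[[[3.5,-1,0,0,0,0,0.8],[7,-2,0,0,0,0,0.8],[10.6,-3.16,0,0,0,0,0.8],[10.6,-3.16,0,0,0,0,0.8],[10.6,-3.16,2,0,0,0,0.8],[10.6,-3.16,5,0,0,0,0.8],[10.6,-3.16,7.5,0,0,0,0.8],[10.6,-3.16,9.5,0,0,0,0.8],[10.6,-3.16,10.2,0,0,0,0.8],[10.6,-3.16,10.2,0,0,0,0.8]]]'

```text
time_s: 42.77
tcp_pos: [440.9, 329.6, 196.3]
tcp_rot: [2.335, 2.098, -0.003]
force: [0.3, -0.3, -0.5]
finger_gap: 0.905
```

apply_moves --increments '[[[0,0,0,0,0,0,0.4],[0,0,0,0,0,0,0.1],[0,0,0,0,0,0,-1],[0,0,0,0,0,0,-1],[0,0,0,0,0,0,-1],[0,0,0,0,0,0,-1],[0,0,0,0,0,0,-1],[0,0,-2,0,0,0,-1],[0,0,-5,0,0,0,-1],[0,0,-8,0,0,0,-1]]]' --force 30

```text
time_s: 43.6
tcp_pos: [440.6, 329.7, 277.8]
tcp_rot: [2.336, 2.098, -0.004]
force: [1.1, 0.8, -1.8]
finger_gap: 0.502
```

```bash
python3 nxt.py placehi place
```

```text
t 43.6 tcp [440.6 329.7 277.8] gap 0.5 F [ 1.1  0.8 -1.8] rot [-0.     0.003  0.007]
placehi from tcp [-34.8   18.13   0.28]
place from tcp [0.   0.   6.55]
```

apply_moves --increments '[[[-2.5,1.3,0,0,0,0,-1],[-6,3.1,0,0,0,0,-1],[-9.5,4.9,0,0,0,0.007,-1],[-13,6.8,0,0,0,0.007,-1],[-16.5,8.6,0,0,0,0.007,-1],[-20,10.4,0,0,0,0.007,-1],[-23.5,12.2,0,0,0,0.007,-1],[-27,14,0,0,0,0.007,-1],[-29.5,15.4,0,0,0,0.007,-1],[-32,16.7,0,0,0,0.007,-1]]]'

```text
time_s: 44.43
tcp_pos: [573.1, -8.5, 279.6]
tcp_rot: [2.343, 2.088, -0.003]
force: [-0.4, 0.1, -0.9]
finger_gap: 0.5
```

```bash
python3 nxt.py placehi place
```

```text
t 44.4 tcp [573.1  -8.5 279.6] gap 0.5 F [-0.4  0.1 -0.9] rot [ 0.001  0.003 -0.001]
placehi from tcp [-2.71  1.12  0.46]
place from tcp [0.   0.   6.55]
```

apply_moves --increments '[[[-1.5,0.6,0,0,0,0,-1],[-2.71,1.12,0,0,0,0,-1],[-2.71,1.12,0,0,0,0,-1],[-2.71,1.12,0,0,0,0,-1],[-2.71,1.12,1,0,0,0,-1],[-2.71,1.12,2,0,0,0,-1],[-2.71,1.12,3,0,0,0,-1],[-2.71,1.12,3,0,0,0,-1],[-2.71,1.12,3,0,0,0,-1],[-2.71,1.12,3,0,0,0,-1]]]'

```text
time_s: 45.27
tcp_pos: [581.1, -36.5, 249.7]
tcp_rot: [2.343, 2.089, -0.003]
force: [-0.3, 0.2, -1.7]
finger_gap: 0.5
```

```bash
python3 nxt.py place
```

```text
t 45.3 tcp [581.1 -36.5 249.7] gap 0.5 F [-0.3  0.2 -1.7] rot [ 0.001  0.003 -0.   ]
place from tcp [-0.02  0.    4.02]
```

apply_moves --increments '[[[0,0,0.6,0,0,0,-1],[0,0,1.3,0,0,0,-1],[0,0,2,0,0,0,-1],[0,0,2.6,0,0,0,-1],[0,0,3.2,0,0,0,-1],[0,0,3.6,0,0,0,-1],[0,0,3.9,0,0,0,-1],[0,0,4,0,0,0,-1],[0,0,4,0,0,0,-1],[0,0,4,0,0,0,-1]]]'

```text
time_s: 46.1
tcp_pos: [581.1, -36.6, 209.8]
tcp_rot: [2.343, 2.089, -0.003]
force: [-1.0, -0.1, 0.9]
finger_gap: 0.502
```

apply_moves --increments '[[[0,0,0,0,0,0,0.2],[0,0,0,0,0,0,0.5],[0,0,0,0,0,0,0.6],[0,0,0,0,0,0,0.6],[0,0,-1.5,0,0,0,0.6],[0,0,-4,0,0,0,0.6],[0,0,-7.5,0,0,0,0.6],[1.5,0,-7.5,0,0,0,0.2],[4.4,0,-7.5,0,0,0,-1],[4.4,0,-7.5,0,0,0,-1]]]'

```text
time_s: 46.93
tcp_pos: [586.3, 10.1, 285.3]
tcp_rot: [2.341, 2.09, -0.0]
force: [0.3, 0.9, -0.7]
finger_gap: 0.386
```

```bash
python3 nxt.py push0 push1
```

```text
t 46.9 tcp [586.3  10.1 285.3] gap 0.39 F [ 0.3  0.9 -0.7] rot [0.002 0.002 0.001]
push0 from tcp [-0.31  0.02  8.73]
push1 from tcp [-6.4  -0.01  0.  ]
```

apply_moves --increments '[[[0,0,0,0,0,0,-1],[0,0,0,0,0,0,-1],[0,0,2,0,0,0,-1],[0,0,4,0,0,0,-1],[0,0,6,0,0,0,-1],[0,0,8,0,0,0,-1],[0,0,8.7,0,0,0,-1],[0,0,8.7,0,0,0,-1],[-0.4,0,8.7,0,0,0,-1],[-0.8,0,8.7,0,0,0,-1]]]'

```text
time_s: 47.77
tcp_pos: [586.0, 1.5, 199.4]
tcp_rot: [2.34, 2.09, 0.001]
force: [0.0, 0.4, -0.7]
finger_gap: 0.003
```

apply_moves --increments '[[[-0.4,0,0,0,0,0,-1],[-1,0,0,0,0,0,-1],[-1.6,0,0,0,0,0,-1],[-2.2,0,0,0,0,0,-1],[-2.9,0,0,0,0,0,-1],[-3.6,0,0,0,0,0,-1],[-4.3,0,0,0,0,0,-1],[-5,0,0,0,0,0,-1],[-5.5,0,0,0,0,0,-1],[-5.9,0,0,0,0,0,-1]]]'

```text
time_s: 48.6
tcp_pos: [579.3, -57.8, 199.6]
tcp_rot: [2.341, 2.089, 0.001]
force: [0.1, 4.8, 5.2]
finger_gap: -0.001
```

apply_moves --increments '[[[-0.06,0,0,0,0,0,-1],[-0.12,0,0,0,0,0,-1],[-0.18,0,0,0,0,0,-1],[-0.24,0,0,0,0,0,-1],[-0.3,0,0,0,0,0,-1],[-0.36,0,0,0,0,0,-1],[-0.42,0,0,0,0,0,-1],[-0.48,0,0,0,0,0,-1],[-0.5,0,0,0,0,0,-1],[-0.5,0,0,0,0,0,-1]]]'

```text
time_s: 49.43
tcp_pos: [578.7, -62.8, 199.5]
tcp_rot: [2.341, 2.089, 0.001]
force: [1.0, 4.2, 2.0]
finger_gap: -0.001
```

apply_moves --increments '[[[-0.03,0,0,0,0,0,-1],[-0.06,0,0,0,0,0,-1],[-0.09,0,0,0,0,0,-1],[-0.12,0,0,0,0,0,-1],[-0.15,0,0,0,0,0,-1],[-0.18,0,0,0,0,0,-1],[-0.21,0,0,0,0,0,-1],[-0.24,0,0,0,0,0,-1],[-0.27,0,0,0,0,0,-1],[-0.27,0,0,0,0,0,-1]]]'

```text
time_s: 50.27
tcp_pos: [578.4, -65.3, 199.6]
tcp_rot: [2.341, 2.09, 0.002]
force: [0.9, 8.2, 2.5]
finger_gap: -0.002
```

```bash
cat > lane.py <<'E'
from h import *
import sys
def lane(n,name):
    st,p,d=grab(n,name); P=cloud(n,d,st); o=np.array([568.11,-150])-.7*np.array([.1139,.9935]); v=np.array([.1139,.9935]); nn=np.array([v[1],-v[0]])
    T=(P[...,:2]-o)@nn; S=(P[...,:2]-o)@v; Z=P[...,2]
    m=(abs(T)<30)&(Z>69)&(Z<80)&(S>-105)&(S<140)&(d>0)
    k,l,s,c=cv2.connectedComponentsWithStats(m.astype(np.uint8))
    for i in range(1,k):
        if s[i,4]>40: e=cv2.minEnclosingCircle(np.c_[S[l==i],T[l==i]].astype(np.float32)); print('cap',s[i,4],np.round(e[0],1),round(e[1],1),'z',np.median(Z[l==i]).round(1))
    m=(abs(T)<16)&(Z>53)&(Z<55.2)&(S>-210)&(S<-85)&(d>0); print('plate S',np.percentile(S[m],[1,99,100]).round(1))
    m=(abs(T)<16)&(Z>60)&(Z<100)&(S>-180)&(S<-130)&(d>0); print('bolt',S[m].mean().round(1),'top',np.percentile(Z[m],95).round(1))
E
python3 -c "
from lane import *
print(readout.state()['force'].round(1)); lane('scene','l1'); lane('side','l2')"
```

```text
[0.9 8.2 2.5]
cap 126 [54.   1.6] 19.8 z 74.5
cap 152 [-33.8  -1.3] 19.7 z 74.7
cap 148 [8.4 3.1] 20.3 z 74.2
cap 151 [-77.1   3.3] 19.9 z 74.4
plate S [-188.7 -102.4  -99.7]
bolt -152.1 top 85.6
cap 556 [15.3 -0.5] 69.0 z 74.2
cap 200 [-78.9   2.2] 19.9 z 74.1
plate S [-188.6  -93.7  -87.1]
bolt -157.1 top 83.6
```

apply_moves --increments '[[[-0.02,0,0,0,0,0,-1],[-0.04,0,0,0,0,0,-1],[-0.06,0,0,0,0,0,-1],[-0.08,0,0,0,0,0,-1],[-0.1,0,0,0,0,0,-1],[-0.12,0,0,0,0,0,-1],[-0.12,0,0,0,0,0,-1],[-0.12,0,0,0,0,0,-1],[-0.12,0,0,0,0,0,-1],[-0.12,0,0,0,0,0,-1]]]'

```text
time_s: 51.2
tcp_pos: [578.2, -66.0, 199.6]
tcp_rot: [2.341, 2.091, 0.004]
force: [0.3, 9.9, 3.8]
finger_gap: -0.0
```

Contact holds at about 10 N. I'll back straight off and check from above.

apply_moves --increments '[[[0.3,0,0,0,0,0,-1],[1,0,0,0,0,0,-1],[2,0,0,0,0,0,-1],[4,0,-2,0,0,0,-1],[4,0,-6,0,0,0,-1],[4,0,-10,0,0,0,-1],[4,0,-14,0,0,0,-1],[2,-1,-17,0,0,0,-1],[0,-1,-19,0,0,0,-1],[0,-1,-19,0,0,0,-1]]]'

```text
time_s: 52.03
tcp_pos: [567.7, -66.4, 393.8]
tcp_rot: [2.338, 2.086, 0.008]
force: [0.8, 0.2, 0.7]
finger_gap: -0.0
```

apply_moves --increments '[[[-4,0,0,0,0,0,-1],[-8,0,0,0,0,0,-1],[-11,0,0,0,0,0,-1],[-13,0,0,0,0,0,-1],[-13,0,0,0,0,0,-1],[-13,0,0,0,0,0,-1],[-13,0,0,0,0,0,-1],[-13,0,0,0,0,0,-1],[-13,0,0,0,0,0,-1],[-13,0,0,0,0,0,-1]]]'

```text
time_s: 52.87
tcp_pos: [553.1, -194.6, 394.1]
tcp_rot: [2.337, 2.087, 0.008]
force: [-0.3, -0.2, -0.5]
finger_gap: -0.003
```

```bash
python3 -c "
from lane import *
print(readout.state()['tcp_pos']); lane('wrist','w12'); lane('scene','s12'); grab('side','s13')"
```

```text
[ 553.13542433 -194.63773404  394.11168919]
cap 1314 [51.6 -0.6] 19.5 z 74.4
cap 1158 [7.7 1.5] 19.3 z 74.4
cap 1038 [-36.   -2.7] 19.3 z 74.3
cap 909 [-79.5   1.2] 19.4 z 74.2
plate S [-113.3 -101.8 -101.6]lane.py:11: RuntimeWarning: Mean of empty slice.
  m=(abs(T)<16)&(Z>60)&(Z<100)&(S>-180)&(S<-130)&(d>0); print('bolt',S[m].mean().round(1),'top',np.percentile(Z[m],95).round(1))
  ret = ret.dtype.type(ret / rcount)
Traceback (most recent call last):
  File "lane.py", line 11, in lane
    m=(abs(T)<16)&(Z>60)&(Z<100)&(S>-180)&(S<-130)&(d>0); print('bolt',S[m].mean().round(1),'top',np.percentile(Z[m],95).round(1))
                                                                                                  ~~~~~~~~~~~~~^^^^^^^^^
IndexError: index -1 is out of bounds for axis 0 with size 0
```

View pics/w12.png

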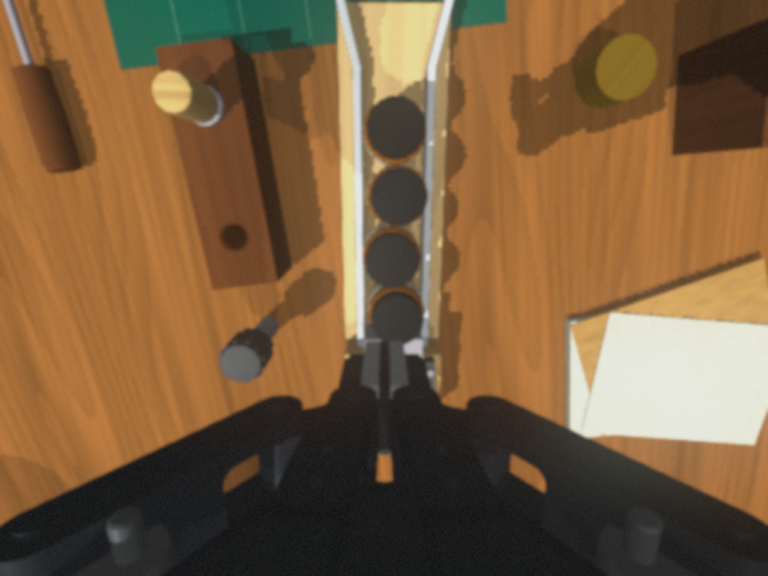

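Run:
```python
from h import *
st,p,d=grab('side','s13'); P=cloud('side',d)
for nm,c,r,lo in (('bolt',(550,-305),14,60),('drift',(449,-69),20,62),('glue',(520,447),30,50)):
    m=(np.hypot(P[...,0]-c[0],P[...,1]-c[1])<r)&(P[...,2]>lo)&(P[...,2]<130)&(d>0); q=P[m]; print(nm,m.sum(),q.mean(0).round(1) if len(q) else '',np.percentile(q[:,2],95).round(1) if len(q) else '')
cv2.imwrite('pics/s13c.png',cv2.resize(p[120:330,150:430,::-1],(800,600),interpolation=cv2.INTER_CUBIC))
```

```text
bolt 159 [ 546.9 -306.8   76.7] 83.2
drift 165 [446.2 -74.   90.5] 106.4
glue 172 [515.7 440.5  69.3] 89.9
```

View pics/s13c.png

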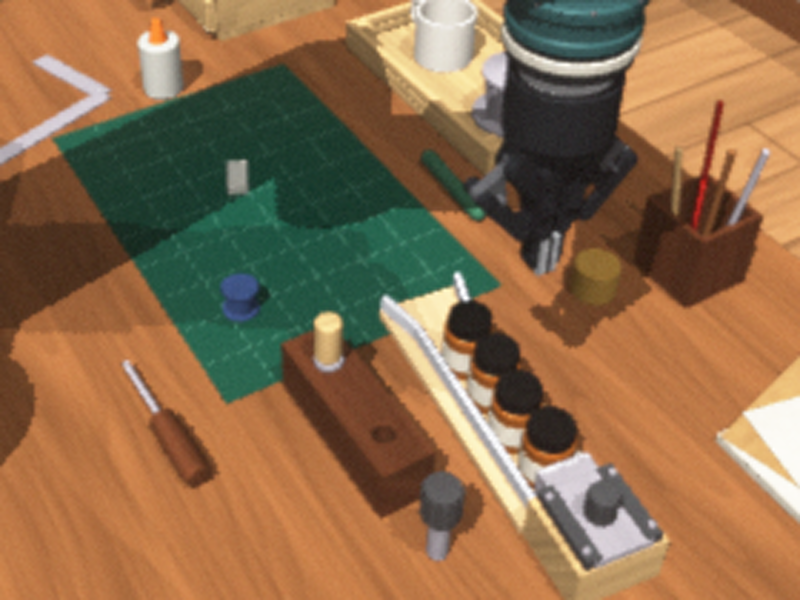

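The side view shows four upright jars in file from (468,335) to (550,435). The bolt is home at (603,495), the drift stands in the block at (328,340) and the glue is upright at (160,65). I'm handing in.

```bash
python3 -c "
from cell import arm
print(arm.finish_job())"
```

```text
the job is handed in; nothing more can be done
None
```

The whole job was done in the order asked and handed in after about 53 s of robot time; no verdict was reported.

**What I did**
- **Drift:** I drove it down to its collar, which brought the stop plate, 6.9 mm out at the start, back into line. It pressed home at 30 N, at the expected height. I then stood it back in its own hole in the tool block.
- **Bolt:** I swapped in the smaller bolt and pushed it fully home, within 0.1 mm of the expected height.
- **Jars:** All four were there. I lifted each one over the 12 mm step into the mouth of the lane, then pushed it along with shut fingers. The last push drove the file against the stop plate at about 10 N.

**Last checks**
- **Spacing:** The jars are upright, 43.7 to 44.0 mm apart (44 mm across), so each touches the next.
- **First jar:** Its edge measures rack y = -101.5 mm and the plate's face -101.6 mm, so they touch. The plate stands about 1.6 mm back, within the play the bolt allows.
- **Bolt, drift and glue:** The bolt is home, with its top at 83 mm against 82 mm expected. The drift and the glue bottle are upright.
- **Disagreements:** The scene camera read up to 3 mm differently from the wrist camera on positions. A depth check of the bolt in the last wrist view failed because the gripper hid it, so I used the side view for the bolt instead.

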